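Hang up the filling knife and hold the sprung probe on the panel's ringed mark

ROBOT

A 7-joint arm with a two-finger parallel gripper is mounted at the origin on the work surface. World frame = base frame: x ahead of the robot, y to its left, z up, the work surface at z = 0. Lengths are in m, angles in rad, forces in N, time in s.
With the tool pointing down it reaches from about 0.425 to 0.825 m from the base axis. Payload 3.6 kg.
Tool frame: the origin (TCP) lies on the centre line of the jaws, within the pads' length; the fingertips stand 11 mm ahead of it and the grasp point (between the pads) lies 8 mm behind it; z points along the fingers, y is the direction in which the jaws open and shut (so a half turn about z gives the same grasp; the last joint's range is limited). The gripper opens to 85 mm and grips with 20 to 120 N. Pads are 22 mm wide; open, the fingers measure 114 mm over their backs; the gripper's body (76 mm by 85 mm) begins 54 mm behind the grasp point. The pads swing forward as they close: fully open they stand 13 mm farther back than shut.
Start: joints at [-0.026, 0.615, -0.013, 1.423, 0.008, 1.103, -0.04], TCP at [0.65, 0, 0.242] pointing down, gripper open.
Joint ranges: [-3.12, 3.12], [-0.3, 2.06], [-1.34, 1.32], [0.26, 2.42], [-1.36, 4.5], [0.01, 1.98], [-2.84, 2.84]. Speed limits (rad/s): [2.79, 2.79, 3.14, 3.14, 3.14, 3.14, 3.14].

INTERFACE

Orientations are given as a unit quaternion [x, y, z, w].
In Python, from station import robot, vision gives the robot as it stands.
- The arm moves only by the shell command python3 -m handwheel 'ROWS' [OPENING] [FORCE]. ROWS is JSON, a list of rows, each a list of 6 numbers: the shift along the tool's x, y, z in cm, then the turn, a rotation vector about the tool's x, y, z in degrees. In form: [[dx, dy, dz, wx, wy, wz], ...]. A call has 1 to 12 rows; each row is the pose to reach, as a shift and turn from the pose commanded when the call began, along the tool's axes at that moment; what a row does not reach only later rows make up. A row lasts 1/10 s, in which the tool goes at most 50 mm and 8.59 degrees, less where a joint would pass 70% of its speed; a pose out of reach is approached as far as the arm can. A call with a gripper value outside its range is refused whole. OPENING is the opening, from 0 (shut) to 1 (fully open), set as the call begins (- or left out, the last holds). The fingers move at their own pace and stop on an object; FORCE is the grip in N (left out, the last holds). Time passes only in rows, so rows that repeat a pose let the fingers close. It gives the time, the measured TCP pose, the force and the opening at its end, in the units of the state.
- robot.get_state(): the state, without advancing time (a new reading comes with each control period).
- vision.camera(name): name is "scene" or "side" or "wrist"; returns a dict with "image" (384x512x3 uint8, red, green, blue), "z_map" (384x512 float32, m along the optical axis (not along the pixel's ray), 0 where there is no reading), "intrinsics" (3x3 intrinsics, pixels), "rvec" (rotation vector, rad) and "tvec" (3), from world to camera coordinates, as OpenCV has them; the wrist camera has in their place "mount" (4x4, takes a point from camera to tool coordinates, whose origin is the TCP and whose axes are the flange's). Camera axes: x right, y down, z forward; pixel columns grow to the right and rows downward; lengths in m; the calibration is good to about 2 mm. A picture is of the moment at which its call begins: read the wrist's pose just before it.
- robot.finish_job(): hands the job in, once; it reports no verdict.
The state is a dict: "clock": time; "joints": joint angles; "joint_velocities": joint speeds; "tau": joint torques, N m; "position": TCP position; "orientation": TCP orientation; "force": force on the tool from outside, world axes, zero at the start; "moment": the same for the moment, N m; "finger_gap": finger opening in m.
Only numpy, scipy, OpenCV 4.12 (cv2) and the standard library are available. Lean on these libraries where they do the work, as an engineer would, in place of code of your own. Each camera call takes 0.05 s, during which the arm holds its last target.

TASK

Hang the filling knife that lies on the sloping plaster panel by its eye on the hook of the stand and let go of it, so that it hangs freely blade down. Then take the sprung probe out of its wooden rest and hold its tip on the ringed cross of the panel, square to the sloping face, pressing lightly so that the sprung tip is pushed partly in but not to its stop. Finish while holding the probe there; never press hard on the plaster, and leave the other things on the bench where they are.

Things in the scene. Friction and masses are not known exactly. Their poses are not given: they have to be found in the camera images.
- knife: Filling knife, 207 mm long, 0.14 kg, flat on the panel, handle uphill. Origin: centre of the underside of its wooden handle (90 long x 26 wide x 24 high); +x along the handle to the eye end, z out of its top. Blade x -60 to -125 mm, 55 wide, 3 thick, flush with the underside. At +x a steel tab 40 x 34 x 5 mm with a 23 mm hole (eye) along z. Centre of mass near x = -20. Grip the handle across y.
- eye (a point): Centre of the eye (23 mm hole) in the knife's tab: at x = +62, z = +12 mm in the knife's frame.
- hook_stand: Fixed stand: 84 mm round foot, 16 mm post 260 mm high, hook of 8 mm wire. Origin: centre of the foot. The hook points along the stand's -x, roughly to the robot (yaw varies 0.35 rad): out 80 mm, then straight up 34 mm. Lower the eye over this upturned tip with the knife level, its eye end towards the post and the handle outside; let go, it swings down by itself and hangs.
- hook_bend (a point): The bend of the hook, on the wire's centre line: 80 mm out from the post's axis along the stand's -x, 220 mm above the bench.
- hook_tip (a point): Top end of the upturned tip, 34 mm straight above the bend (254 mm above the bench).
- panel: Sloping plaster panel 200 (x) x 220 (y) mm, fixed. Origin: centre of its top face, 55 mm above the bench. z is the face's outward normal, tipped 0.21 rad (12 degrees) from vertical to the robot's side; x runs uphill, away from the robot (yaw varies 0.4 rad), y level. Flat, with pencilled marks: a large cross in a 64 mm ring, and four small plain crosses near the corners, not used.
- spot (a point): Centre of the ringed cross on the panel's face: x = -45, y = 0, z = 0 mm in the panel's frame. The knife's blade lies over it at the start, the ends of the cross and the sides of the ring show beside the blade.
- rest: Fixed wooden block 75 x 75 x 70 mm high with a 27 mm through hole in which the probe stands upright. Origin: centre of its underside.
- probe: Sprung probe, 0.15 kg, 146 mm long, upright in the rest, tip hidden in the block. Origin: on its axis at the underside of its 38 mm flange, which lies on the block's top (70 mm above the bench); +z away from the tip. Grey round handle, 28 mm diameter, z 6 to 86 mm; 22 mm steel barrel z 0 to -35; below it the 8 mm sprung tip, round-ended, to z = -60.
- probe_tip (a point): The very end of the sprung tip, on the probe's axis, z = -60 mm in the probe's frame when not pressed.
- plunger (a joint): How far the sprung tip is pushed into the probe, m: 0 free, 0.010 at its stop. It begins to give at 1 N and takes 0.4 N more per mm (5 N at the stop).
- screwdriver: Bystander: screwdriver lying on the bench near the robot, about 190 mm. Leave it.
- brush: Bystander: brush lying on the bench near the robot, about 200 mm. Leave it.
- float: Bystander: wooden plastering float 100 x 220 mm, 61 mm high, at the back. Leave it.
- mug: Bystander: white mug 80 mm wide, 92 mm high, at the back. Leave it.
- jar: Bystander: white screw-top jar 68 mm wide, 120 mm high, at the left side. Leave it.
- bowl: Bystander: steel bowl 150 mm wide, 70 mm high, at the back. Leave it.
- block: Bystander: plaster block 60 x 100 x 35 mm at the back. Leave it.
There are look-alikes about, which are no part of the job. What is shaped like the knife but red or turquoise is not meant.

How it is judged:
On the way:
1. the knife hangs by its eye on the hook, blade down, let go (x of eye in the frame of hook_stand between -0.1 and -0.005 m and y of eye in the frame of hook_stand between -0.02 and 0.02 m and z of eye in the frame of hook_stand between 0.195 and 0.245 m and angle between knife's own x axis and vertical below 0.35 rad and contact force between knife and hook_stand above 0.3 N and contact force between knife and the fingers below 0.05 N and contact force between knife and the arm below 0.05 N and linear speed of knife below 0.15 m/s), for 0.3 s.
At the end, for the whole second after the job is handed in: Knife hangs by its eye on the hook, blade down within 0.35 rad of vertical, untouched, nearly still. Robot holds the probe: tip within 8 mm of the ringed cross, axis within 0.10 rad of square to the panel, sprung tip in 1.5 to 8.8 mm, 0.8 to 8 N on the panel, steady (all of step 1 and distance between probe_tip and spot below 0.008 m and angle between the z axis of probe and the z axis of panel, either way round below 0.1 rad and value of joint plunger between 0.0015 and 0.0088 m and contact force between probe and panel between 0.8 and 8 N and contact force between probe and the fingers above 1 N and contact force between probe and rest below 0.05 N and linear speed of probe below 0.02 m/s); the arm keeps its last pose, push and grip.
It fails at once if the probe is pressed on the plaster with more than 15 N (contact force between probe and panel above 15 N).
It fails at once if a bystander is moved more than 40 mm (distance of any of screwdriver, brush, float, mug, jar, bowl, block from where it was at the start of the episode above 0.04 m).
It also fails if it takes over 67 s, if anything falls off the work surface, if the arm or the gripper's body presses on something with over 40 N, if the wrist force passes 120 N, or if a joint passes its speed limit or range.

## Working session

There is one attempt and no reset: what is moved stays moved. The work goes in short steps, Python scripts to look and compute and a shell command to move; the robot and the scene stay as the last step left them, time stands still between calls to the robot, and variables do not carry over. Pictures are saved under pics/ and viewed, and the job is handed in when it is done.

```bash
ls; mkdir -p pics; python3 - <<'E'
from station import robot, vision
import cv2
print(robot.get_state())
for n in ["scene","side","wrist"]:
    c=vision.camera(n); im=c["image"]
    cv2.imwrite(f"pics/{n}0.png",cv2.cvtColor(im,cv2.COLOR_RGB2BGR))
    print(n,c["intrinsics"].tolist(),{k:c[k].tolist() for k in c if k in("rvec","tvec","mount")})
E
```

```text
pics
{'clock': 0.0, 'joints': array([-0.02649175,  0.61589817, -0.01265496,  1.42486879,  0.00809876,
        1.10343116, -0.04039037]), 'joint_velocities': array([ 0.0003048 , -0.00076968, -0.0002576 , -0.00086738, -0.0023267 ,
        0.00198376, -0.00058307]), 'tau': array([ 1.38264377e-04, -4.69217670e+01,  2.59523503e-01, -1.71036780e+01,
        1.00907375e-02,  9.80606623e-03,  4.10031795e-07]), 'position': array([6.49268605e-01, 2.54254100e-05, 2.41161648e-01]), 'orientation': array([ 0.70707133,  0.70714108, -0.00090841, -0.00089874]), 'force': array([-0.07838024,  0.15972652,  0.05423126]), 'moment': array([ 0.01371958,  0.00892249, -0.07400888]), 'finger_gap': 0.08547775541452683}
scene [[370.2986582884447, 0.0, 257.62542767233174], [0.0, 370.2986582884447, 189.76170616061378], [0.0, 0.0, 1.0]] {'rvec': [0.8864085427864181, 2.407310936618971, -1.200756559046265], 'tvec': [0.4103524376578025, -0.06254461241849137, 1.6352940288490947]}
side [[482.6846373024976, 0.0, 257.268579201845], [0.0, 482.6846373024976, 195.86019283315474], [0.0, 0.0, 1.0]] {'rvec': [2.0315877095168524, -0.8688026822838752, 0.4284547633818812], 'tvec': [-0.38993928317456933, 0.3651534559363406, 1.3016280095218458]}
wrist [[280.16959392738255, 0.0, 250.91900183935758], [0.0, 280.16959392738255, 187.5431083536482], [0.0, 0.0, 1.0]] {'mount': [[-0.00023279277389151657, -0.9519518626211398, -0.30624760743500334, 0.07893522406593721], [0.9999998123009612, -0.00039517332631542696, 0.00046822652770624743, 0.0005336289510472492], [-0.0005667500008847829, -0.30624744095287015, 0.9519517759341867, -0.13258812277749], [0.0, 0.0, 0.0, 1.0]]}
```

View pics/scene0.png

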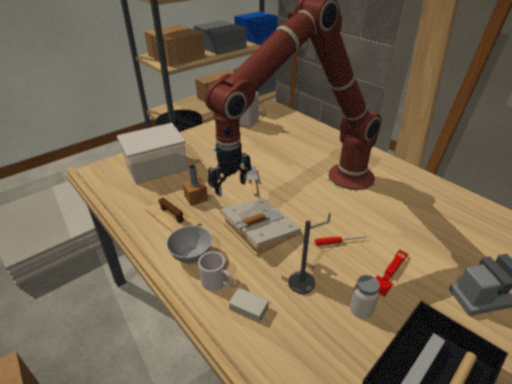

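View pics/side0.png

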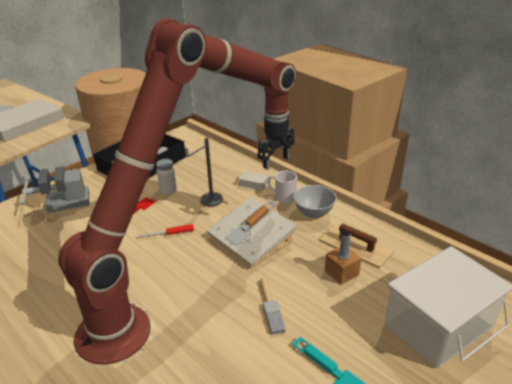

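View pics/wrist0.png

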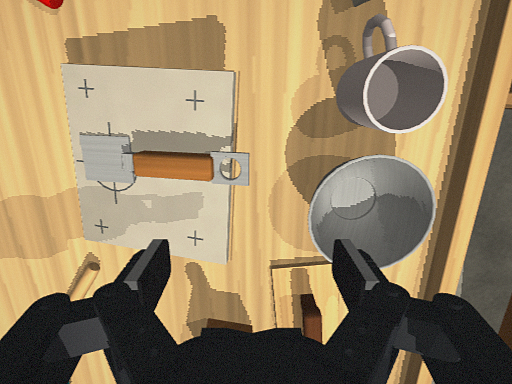

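The wrist view shows the orange-handled knife on the panel (handle 172,165; eye 230,167; blade 107,158). The look-alikes are red (scene 392,270) and turquoise (side 325,358). The side view shows the hook at (200,148) and the probe in its rest at (344,245).

```bash
cat > h.py <<'E'
import numpy as np, cv2
from scipy.spatial.transform import Rotation as R
from station import robot, vision
def cap(n,tag):
    s=robot.get_state(); c=vision.camera(n)
    if n=="wrist":
        T=np.eye(4);T[:3,:3]=R.from_quat(s["orientation"]).as_matrix();T[:3,3]=s["position"]
        W=T@c["mount"]
    else:
        M=np.eye(4);M[:3,:3]=cv2.Rodrigues(np.array(c["rvec"]))[0];M[:3,3]=np.ravel(c["tvec"]);W=np.linalg.inv(M)
    np.savez(f"pics/{n}_{tag}.npz",im=c["image"],z=c["z_map"],K=c["intrinsics"],W=W)
    cv2.imwrite(f"pics/{n}_{tag}.png",cv2.cvtColor(c["image"],cv2.COLOR_RGB2BGR))
    return load(n,tag)
def load(n,tag):
    d=dict(np.load(f"pics/{n}_{tag}.npz")); h,w=d["z"].shape
    u,v=np.meshgrid(np.arange(w),np.arange(h)); r=np.stack([u,v,np.ones_like(u)],-1)@np.linalg.inv(d["K"]).T
    d["P"]=(r*d["z"][...,None])@d["W"][:3,:3].T+d["W"][:3,3]
    d["P"][d["z"]<=0]=np.nan
    d["ray"]=r@d["W"][:3,:3].T
    return d
def proj(d,X):
    M=np.linalg.inv(d["W"]);x=(np.atleast_2d(X)@M[:3,:3].T+M[:3,3])@d["K"].T
    return x[:,:2]/x[:,2:]
def ray(d,u,v): return d["W"][:3,3], d["W"][:3,:3]@np.linalg.inv(d["K"])@np.array([u,v,1.])
def tri(obs):
    A=np.zeros((3,3));b=np.zeros(3)
    for d,u,v in obs:
        o,r=ray(d,u,v);r=r/np.linalg.norm(r);Q=np.eye(3)-np.outer(r,r);A+=Q;b+=Q@o
    X=np.linalg.solve(A,b);return X,[np.linalg.norm(np.cross(X-ray(d,u,v)[0],ray(d,u,v)[1]/np.linalg.norm(ray(d,u,v)[1]))) for d,u,v in obs]
def crop(d,x0,y0,x1,y1,k,fn):
    c=cv2.resize(d["im"][y0:y1,x0:x1],None,fx=k,fy=k,interpolation=cv2.INTER_CUBIC)
    cv2.imwrite(fn,cv2.cvtColor(c,cv2.COLOR_RGB2BGR))
E
python3 - <<'E'
from h import *
np.set_printoptions(precision=4,suppress=True)
w=cap("wrist","a");s=cap("scene","a");e=cap("side","a")
for n,d,pts in [("w",w,[(87,88),(195,100),(101,227),(195,238),(172,165),(230,167),(107,158),(240,155)]),("s",s,[(194,175),(307,222),(328,218),(255,218)]),("e",e,[(344,232),(207,142),(190,153),(258,215),(344,255)])]:
    for u,v in pts: print(n,u,v,d["P"][v,u])
crop(w,50,50,270,270,3,"pics/cw.png")
crop(e,180,130,300,220,6,"pics/ce.png")
crop(s,280,200,350,300,6,"pics/cs.png")
crop(e,310,215,390,290,7,"pics/cp.png")
E
```

```text
w 87 88 [0.4664 0.089  0.0419]
w 195 100 [0.5919 0.0764 0.0701]
w 101 227 [ 0.4544 -0.0818  0.0425]
w 195 238 [ 0.5818 -0.0837  0.0686]
w 172 165 [0.5674 0.0118 0.0885]
w 230 167 [0.6266 0.0055 0.0714]
w 107 158 [0.48   0.0109 0.049 ]
w 240 155 [0.6387 0.0235 0.0939]
s 194 175 [ 0.6106 -0.2931  0.1231]
s 307 222 [0.5939 0.2718 0.258 ]
s 328 218 [0.5162 0.2826 0.2352]
s 255 218 [0.5653 0.0169 0.0854]
e 344 232 [ 0.6039 -0.3077  0.1546]
e 207 142 [0.5865 0.2609 0.2469]
e 190 153 [0.5234 0.279  0.2234]
e 258 215 [ 0.5581 -0.0061  0.0864]
e 344 255 [ 0.5949 -0.3216  0.0811]
```

View pics/cw.png

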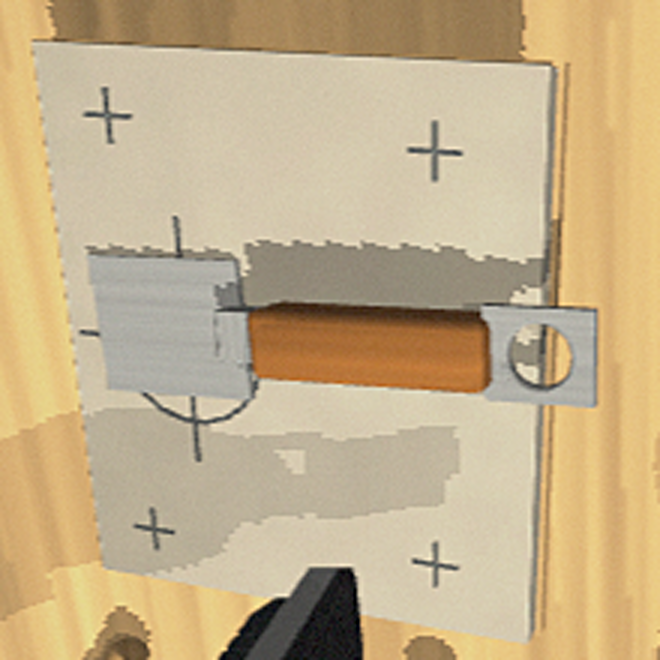

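View pics/ce.png

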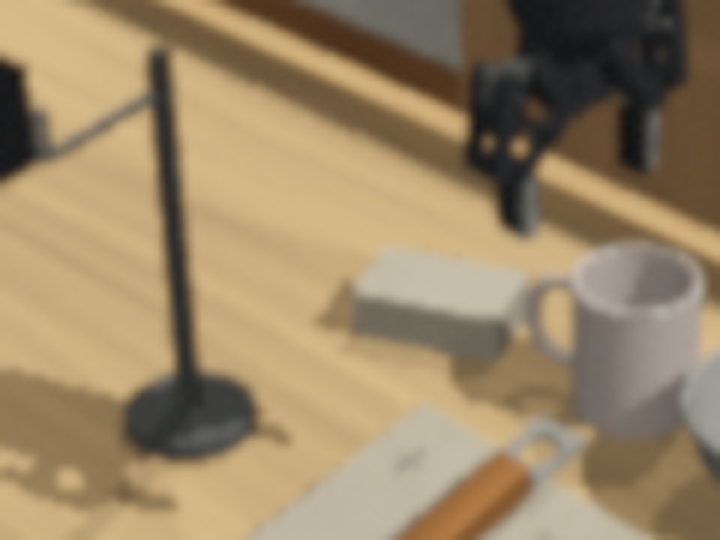

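View pics/cs.png

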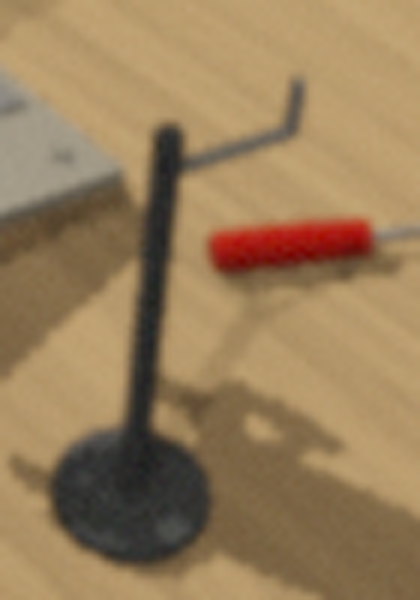

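View pics/cp.png

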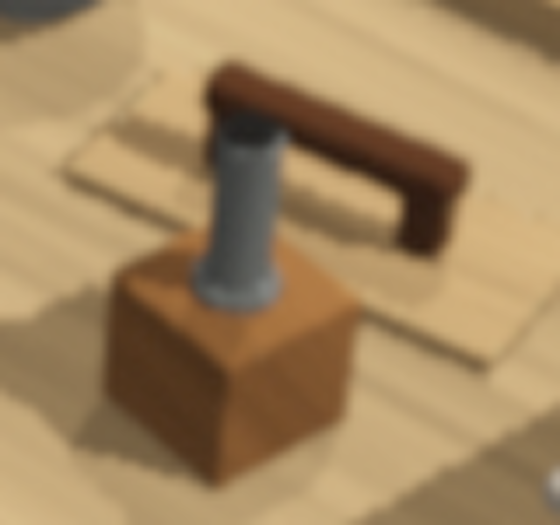

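```bash
python3 - <<'E'
from h import *
np.set_printoptions(precision=4,suppress=True)
w=load("wrist","a");s=load("scene","a");e=load("side","a")
# panel plane
m=np.zeros(w["z"].shape,np.uint8);cv2.fillPoly(m,[np.array([[70,75],[225,80],[222,125],[140,125],[130,128],[80,130]])],1);cv2.fillPoly(m,[np.array([[90,192],[220,192],[222,250],[100,230]])],1)
P=w["P"][m>0];P=P[~np.isnan(P[:,0])]
for i in range(4):
    c=P.mean(0);n=np.linalg.svd(P-c,full_matrices=False)[2][2];n*=np.sign(n[2]);r=(P-c)@n;print(len(P),r.std());P=P[abs(r)<2.5*r.std()]
print("plane",c,n,np.arccos(n[2]))
def hit(d,u,v):
    o,q=ray(d,u,v);return o+q*((c-o)@n)/(q@n)
x=np.array([0,0,1.])-n*n[2];x/=np.linalg.norm(x);y=np.cross(n,x)
print("x uphill",x,"yaw",np.arctan2(x[1],x[0]))
f=lambda a,b:hit(w,50+a/3,50+b/3)
cr=[f(*p) for p in[(108,116),(435,152),(154,528),(436,565)]];print(np.array(cr),np.mean(cr,0))
A,B=f(177,217),f(197,460);print("spot",(A+B)/2,A-B,np.arctan2(*(A-B)[:2]))
L=f(90,332);print("L",L)
O=np.mean(cr,0);print("spot from centre",O-0.045*x, "L rel",(L-(A+B)/2)@x,(L-(A+B)/2)@y)
print("rel crosses",[(np.dot(q-O,x).round(4),np.dot(q-O,y).round(4)) for q in cr])
# knife by handle orange
for nm,d in(("w",w),("s",s),("e",e)):
    hsv=cv2.cvtColor(d["im"],cv2.COLOR_RGB2HSV);P=d["P"]
    h=(P-O)@n;a=(P-O)@x;b=(P-O)@y
    reg=(h>0.008)&(h<0.04)&(abs(a)<.2)&(abs(b)<.05)&(hsv[...,1]>110)
    k=reg&(h>.019); q=np.stack([a[k],b[k],h[k]],1)
    print(nm,k.sum(),np.median(q,0),np.percentile(q,[2,98],axis=0).tolist(), P[k].mean(0))
    rr=cv2.minAreaRect((q[:,:2]*1000).astype(np.float32));print(rr)
# stand
for nm,d in(("s",s),("e",e)):
    P=d["P"];k=(abs(P[...,0]-.59)<.03)&(abs(P[...,1]-.268)<.03)&(P[...,2]>.02)&(P[...,2]<.21);q=P[k];print(nm,k.sum(),np.median(q,0),np.percentile(q,[3,97],axis=0).tolist())
    cam=d["W"][:3,3]; 
    for lo,hi in((.03,.09),(.09,.15),(.15,.21)):
        g=q[(q[:,2]>lo)&(q[:,2]<hi)]; mm=np.median(g,0);dv=mm[:2]-cam[:2];dv/=np.linalg.norm(dv);print(lo,mm[:2]+dv*.0065)
    k=(P[...,2]>.205)&(P[...,2]<.262)&(abs(P[...,0]-.54)<.07)&(abs(P[...,1]-.28)<.05);vs,us=np.nonzero(k)
    for a,b in zip(us,vs): print((a,b),P[b,a],end=";")
    print()
E
```

```text
13601 0.007380247593076364
13576 0.0006491205254537563
13398 0.0006177821087994967
13321 0.0006078066722900505
plane [0.5374 0.0141 0.0579] [-0.2085  0.013   0.9779] 0.21042404254348607
x uphill [ 0.9761 -0.0606  0.2089] yaw -0.062049237293883334
[[ 0.465   0.0883  0.0415]
 [ 0.5916  0.0757  0.0687]
 [ 0.4545 -0.0808  0.0415]
 [ 0.5822 -0.0841  0.0688]] [ 0.5233 -0.0002  0.0551]
spot [0.4841 0.0024 0.0467] [0.0071 0.099  0.0002] 0.07206139538787995
L [0.4403 0.0052 0.0374]
spot from centre [0.4794 0.0025 0.0457] L rel -0.044922105385950845 0.0001053842473691038
rel crosses [(np.float64(-0.0651), np.float64(0.0847)), (np.float64(0.0649), np.float64(0.08)), (np.float64(-0.0651), np.float64(-0.0847)), (np.float64(0.0654), np.float64(-0.0801))]
w 1861 [0.0504 0.0137 0.0237] [[0.006128180556234703, 0.00025911043552879977, 0.020037629530794163], [0.0900556985098952, 0.025956838205878865, 0.025274416969064125]] [0.5677 0.0106 0.0885]
((47.409889221191406, 12.590277671813965), (87.95795440673828, 26.072912216186523), 3.0270214080810547)
s 89 [0.0537 0.0179 0.0226] [[0.011599391222715718, 0.0
[... 17385 characters left out ...]
p.int64(187), np.int64(154)) [0.5095 0.2774 0.226 ];(np.int64(188), np.int64(154)) [0.5094 0.2717 0.2283];(np.int64(189), np.int64(154)) [0.5163 0.2755 0.2239];(np.int64(190), np.int64(154)) [0.5181 0.2723 0.2243];(np.int64(191), np.int64(154)) [0.5213 0.271  0.2235];(np.int64(192), np.int64(154)) [0.5275 0.2739 0.2197];(np.int64(187), np.int64(155)) [0.5081 0.2762 0.2232];(np.int64(188), np.int64(155)) [0.5144 0.2792 0.2194];(np.int64(189), np.int64(155)) [0.5162 0.2761 0.2198];(np.int64(190), np.int64(155)) [0.5198 0.2753 0.2186];(np.int64(187), np.int64(156)) [0.5043 0.2716 0.2227];(np.int64(188), np.int64(156)) [0.5102 0.2741 0.2192];(np.int64(189), np.int64(156)) [0.5145 0.2743 0.2173];
```

```bash
cat >> h.py <<'E'
def delta(Rt,pt,s=None):
    """shift (cm) & rotvec (deg) from current pose in tool axes"""
    s=s or robot.get_state(); R0=R.from_quat(s["orientation"])
    d=R0.inv().apply(np.array(pt)-s["position"])*100; w=(R0.inv()*R.from_matrix(Rt)).as_rotvec(degrees=True)
    return np.round(np.r_[d,w],2)
def rot(x,z):
    z=np.array(z)/np.linalg.norm(z);x=np.array(x)-np.dot(x,z)*z;x/=np.linalg.norm(x);return np.stack([x,np.cross(z,x),z],1)
n=np.array([-.2085,.013,.9779]);n/=np.linalg.norm(n);C=np.array([.5374,.0141,.0579])
def hitp(d,u,v,h=0):
    o,q=ray(d,u,v);return o+q*((C+n*h-o)@n)/(q@n)
E
python3 - <<'E'
from h import *
np.set_printoptions(precision=4,suppress=True)
w=load("wrist","a")
f=lambda a,b,h:hitp(w,50+a/3,50+b/3,h)
eye=f(540,356,.0125)
# handle top corners approx from crop; depth-fit centre
P=w["P"];h=(P-C)@n;hsv=cv2.cvtColor(w["im"],cv2.COLOR_RGB2HSV)
k=(h>.019)&(h<.03)&(hsv[...,1]>110)&(hsv[...,0]<16);vs,us=np.nonzero(k);g=(us>125)&(us<225)&(vs>140)&(vs<190);q=P[vs[g],us[g]]
x=np.array([0,0,1.])-n*n[2];x/=np.linalg.norm(x);y=np.cross(n,x)
c=q.mean(0); rr=cv2.minAreaRect(np.stack([(q-c)@x,(q-c)@y],1).astype(np.float32)*1000);print(rr)
hc=c+x*rr[0][0]/1000+y*rr[0][1]/1000; hc-=n*((hc-C)@n)
d=eye-hc;d-=n*(d@n);print("handle base",hc,"eye",eye,np.linalg.norm(d),"yaw",np.arctan2(d[1],d[0]), "in panel",np.degrees(np.arctan2(d@y,d@x)))
# blade far corners
bl=[f(88,250,.003),f(107,388,.003),f(597,310,.0145),f(597,405,.0145)];m1=(bl[0]+bl[1])/2;m2=(bl[2]+bl[3])/2
dd=m2-m1;dd-=n*(dd@n);print("blade-end->tab-end len",np.linalg.norm(dd),np.degrees(np.arctan2(dd@y,dd@x)), "orig est",m1+dd/np.linalg.norm(dd)*.125, eye-dd/np.linalg.norm(dd)*.062)
kx=dd/np.linalg.norm(dd)
Rt=rot(kx,-n);np.save("Rk.npy",Rt)
hb=hc
print("delta above",delta(Rt,hb+n*.10),"grasp",delta(Rt,hb+n*.014))
E
```

```text
((-2.3959579467773438, -0.8171262741088867), (87.95780944824219, 26.072965621948242), 3.0393762588500977)
handle base [0.5704 0.0095 0.065 ] eye [0.628  0.0083 0.0901] 0.06161972014956105 yaw -0.0226307610526391 in panel 2.221069945086761
blade-end->tab-end len 0.20786868992374438 2.972295877189797 orig est [0.5692 0.0096 0.0678] [0.5674 0.0088 0.0771]
delta above [  1.08 -10.02   7.92 -10.05   8.97  90.23] grasp [  0.97  -8.21  16.33 -10.05   8.97  90.23]
```

```bash
python3 -m handwheel '[[1.1,-10,3,-10,9,90],[1.1,-10,5,-10,9,90],[1.1,-10,7.9,-10,9,90],[1.1,-10,7.9,-10,9,90],[1.1,-10,7.9,-10,9,90],[1.1,-10,7.9,-10,9,90],[1.1,-10,7.9,-10,9,90],[1.1,-10,7.9,-10,9,90],[1.1,-10,7.9,-10,9,90],[1.1,-10,7.9,-10,9,90],[1.1,-10,7.9,-10,9,90],[1.1,-10,7.9,-10,9,90]]' 0.8 40; python3 - <<'E'
from h import *
np.set_printoptions(precision=4,suppress=True)
s=robot.get_state();print(s["joints"],s["position"])
w=cap("wrist","b");Rt=np.load("Rk.npy");hb=np.array([.5704,.0095,.065])
print(delta(Rt,hb+n*.014))
E
```

```text
clock: 1.5
position: [0.5497, 0.0119, 0.1632]
orientation: [0.994, -0.002, 0.105, 0.005]
force: [-1.1, -0.6, -0.3]
finger_gap: 0.0684
[-0.3583  0.5118  0.4119  1.9935 -0.3955  0.4912 -1.2579] [0.5497 0.0119 0.1632]
[-0.05  0.09  8.65 -0.09 -0.04  0.38]
```

View pics/wrist_b.png

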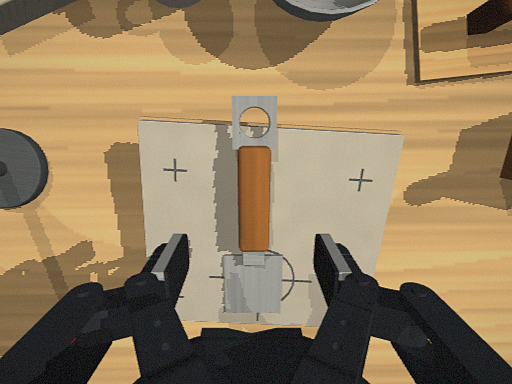

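The wrist view shows the knife upright in the picture: eye (255,121), handle x 239–270 and y 147–250, blade (253,283). The ring shows at (288,280).

```bash
python3 - <<'E'
from h import *
np.set_printoptions(precision=4,suppress=True)
w=load("wrist","b")
t=[hitp(w,*p,.024) for p in [(240,147),(270,147),(270,250),(239,250)]];c=np.mean(t,0);print(c-n*.024,np.linalg.norm(t[0]-t[3]),np.linalg.norm(t[0]-t[1]))
eye=hitp(w,255,121.5,.0125);print("eye",eye,(eye-c))
P=w["P"][200,255];print("handle height",(P-C)@n, (w["P"][220,200]-C)@n)
E
python3 -m handwheel '[[0,0.1,2,0,0,0.4],[0,0.1,4,0,0,0.4],[0,0.1,6,0,0,0.4],[0,0.1,7.6,0,0,0.4],[0,0.1,8.7,0,0,0.4],[0,0.1,8.7,0,0,0.4]]'
```

```text
[0.571  0.0082 0.0651] 0.08715296651168605 0.022443852447750424
eye [0.6283 0.008  0.0902] [ 0.0623 -0.0005  0.0015]
handle height 0.0248347547249448 -0.0005423852372823895
clock: 2.15
position: [0.5678, 0.0087, 0.077]
orientation: [0.995, -0.006, 0.104, 0.005]
force: [0.3, -0.7, 0.5]
finger_gap: 0.0683
```

```bash
python3 -m handwheel '[[0,0,0,0,0,0],[0,0,0,0,0,0],[0,0,0,0,0,0],[0,0,0,0,0,0],[0,0,0,0,0,0],[0,0,0,0,0,0]]' 0 50; python3 - <<'E'
from h import *
np.set_printoptions(precision=4,suppress=True)
print(robot.get_state()["finger_gap"])
E
python3 -m handwheel '[[0,0,-1,0,0,0],[0,0,-3,0,0,0],[0,0,-6,0,0,0],[0,0,-9,0,0,0],[0,0,-12,0,0,0],[0,0,-14,0,0,0],[0,0,-14,0,0,0]]'
```

```text
clock: 2.75
position: [0.5686, 0.009, 0.0793]
orientation: [0.994, -0.007, 0.106, 0.005]
force: [-1.7, -0.2, 6.5]
finger_gap: 0.0251
0.025106251143382146
clock: 3.45
position: [0.5397, 0.0107, 0.218]
orientation: [0.994, -0.007, 0.108, 0.005]
force: [-0.1, -1.1, -2.0]
finger_gap: 0.0251
```

```bash
python3 - <<'E'
from h import *
w=cap("wrist","c");cap("side","c")
crop(w,180,80,340,384,2,"pics/wc.png")
E
```

```text
(no output)
```

View pics/wrist_c.png

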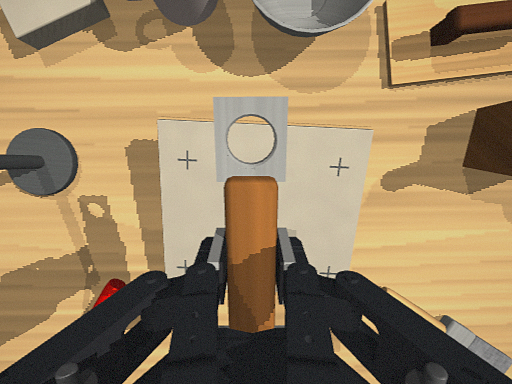

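View pics/side_c.png

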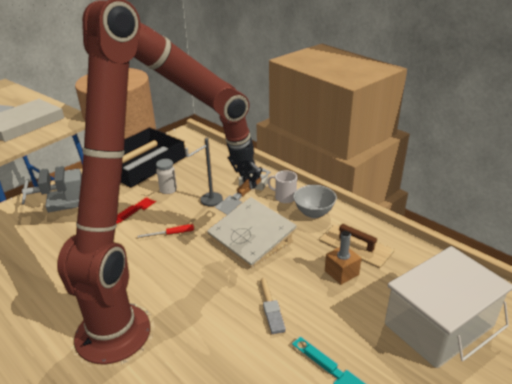

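```bash
python3 - <<'E'
from h import *
e=load("side","c");crop(e,175,130,295,220,6,"pics/ec.png");crop(e,200,195,300,265,7,"pics/ep.png")
s=cap("scene","c");crop(s,290,195,350,245,12,"pics/sc.png")
w=load("wrist","c");P=w["P"]
T=None
E
```

```text
(no output)
```

View pics/ec.png

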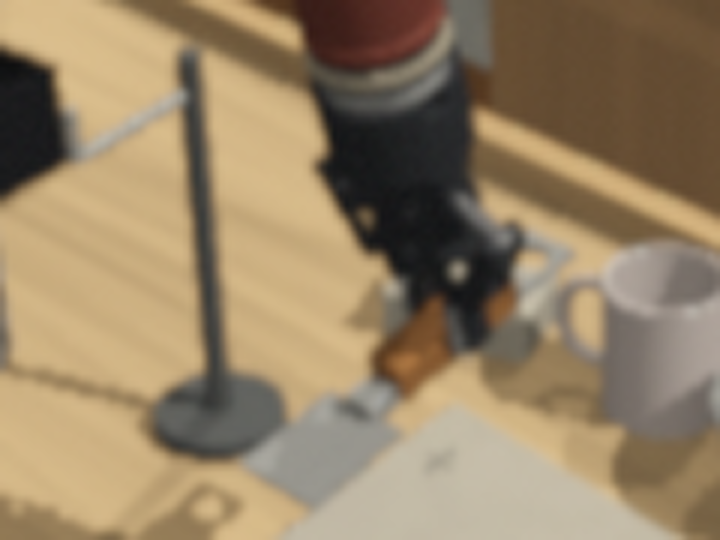

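View pics/ep.png

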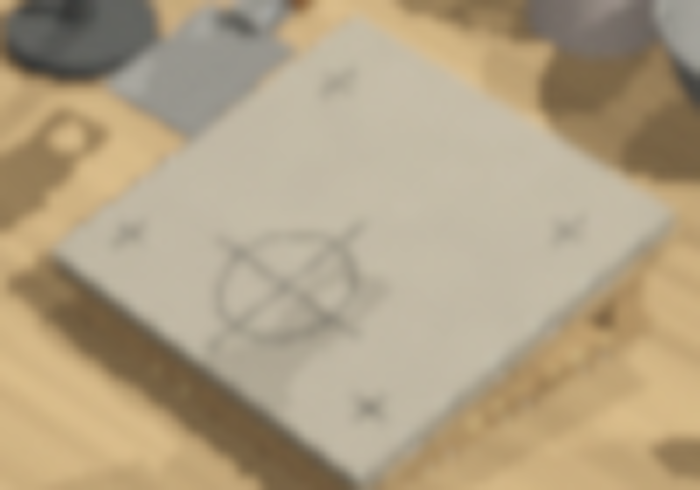

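View pics/sc.png

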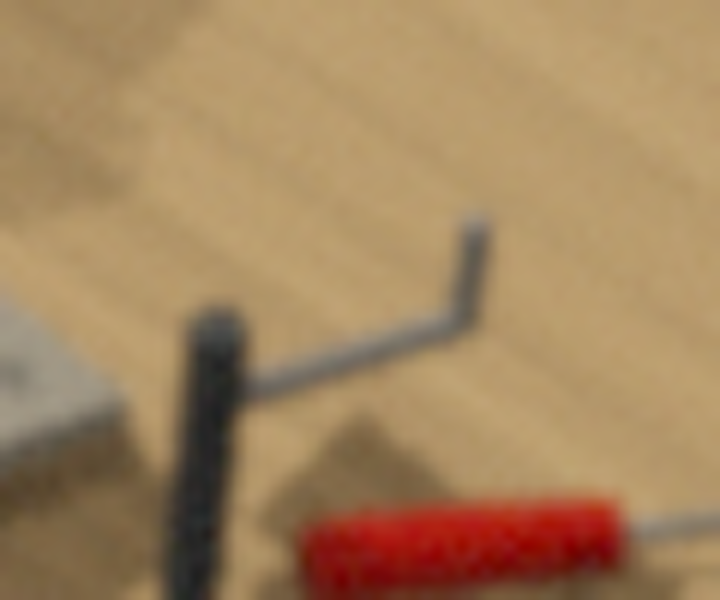

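```bash
python3 - <<'E'
from h import *
np.set_printoptions(precision=4,suppress=True)
e=load("side","c");s=load("scene","c");w=load("wrist","c")
o=.42
print("tip",tri([(e,186.5-o,148.3-o),(s,329.8-o,212.9-o)]))
print("bend",tri([(e,187.7-o,156.0-o),(s,328.8-o,221.7-o)]))
print("posttop",tri([(e,206.7-o,138.7-o),(s,308.2-o,220.8-o)]))
print("spot side",hitp(e,241.1-o,236-o),e["P"][236,241])
# eye in tool frame
st=robot.get_state();R0=R.from_quat(st["orientation"])
P=w["P"];pts=np.array([P[v,u] for u,v in [(220,110),(220,140),(220,165),(282,110),(282,140),(282,165),(250,105)]])
print("tab top z tool",R0.inv().apply(pts-st["position"]))
# eye hole centre on tab-top plane (tool frame)
tt=R0.inv().apply(pts-st["position"]);zt=np.nanmedian(tt[:,2])
for u,v in [(226.5,139),(276,139),(251,114),(251,163)]:
    oo,q=ray(w,u,v);a=R0.inv().apply(oo-st["position"]);b=R0.inv().apply(q);print((a+b*(zt-a[2])/b[2]))
E
```

```text
tip (array([0.509 , 0.2787, 0.2493]), [np.float64(0.0004945875887647338), np.float64(0.0004945875887645544)])
bend (array([0.5109, 0.2806, 0.2182]), [np.float64(0.0010218329527767963), np.float64(0.0010218329527769301)])
posttop (array([0.5886, 0.2679, 0.258 ]), [np.float64(0.001332454817881188), np.float64(0.0013324548178813215)])
spot side [ 0.4797 -0.0036  0.0458] [ 0.4797 -0.005   0.0449]
tab top z tool [[ 0.0762 -0.0142 -0.0044]
 [ 0.0627 -0.0146 -0.0049]
 [ 0.0506 -0.0151 -0.0041]
 [ 0.0762  0.014  -0.0041]
 [ 0.0625  0.0145 -0.0033]
 [ 0.0504  0.0149 -0.0034]
 [ 0.0784 -0.0006 -0.003 ]]
[ 0.0631 -0.0117 -0.0041]
[ 0.0631  0.0116 -0.0041]
[ 0.0744 -0.0001 -0.0041]
[ 0.0516 -0.0001 -0.0041]
```

```bash
python3 - <<'E'
from h import *
np.set_printoptions(precision=4,suppress=True)
x=np.array([.080,-.009,0]);x/=np.linalg.norm(x);Rt=rot(x,[0,0,-1]);np.save("Rh.npy",Rt)
p=np.array([.510,.279,0])-.063*x
for z in(.32,.30): print(delta(Rt,[p[0],p[1],z]))
print(robot.get_state()["position"],p,delta(Rt,[.54,.01,.32]),delta(Rt,[.50,.12,.32]))
E
```

```text
[ -6.99 -27.28 -12.55  -0.09 -11.98   5.66]
[ -7.4  -27.3  -10.59  -0.09 -11.98   5.66]
[0.538  0.011  0.2141] [0.4474 0.286  0.    ] [  2.39   0.19 -10.32  -0.09 -11.98   5.66] [ -1.65 -10.75 -11.27  -0.09 -11.98   5.66]
```

```bash
python3 -m handwheel '[[1,0,-4,0,-4,2],[2,0,-8,0,-8,4],[2.2,-1,-10.5,0,-12,5.7],[1,-4,-10.8,0,-12,5.7],[-0.5,-8,-11,0,-12,5.7],[-2,-12,-11.4,0,-12,5.7],[-3.5,-16,-11.8,0,-12,5.7],[-5,-20,-12.2,0,-12,5.7],[-6.2,-24,-12.4,0,-12,5.7],[-7,-27.3,-12.5,0,-12,5.7],[-7,-27.3,-12.5,0,-12,5.7],[-7,-27.3,-12.5,0,-12,5.7]]'
python3 -m handwheel '[[0,0,0,0,0,0],[0,0,0,0,0,0]]'
python3 - <<'E'
from h import *
np.set_printoptions(precision=4,suppress=True)
st=robot.get_state();print(st["joints"],st["position"],st["force"])
w=cap("wrist","d");e=cap("side","d");s=cap("scene","d")
crop(e,140,70,260,160,6,"pics/ed.png");crop(s,270,170,370,250,7,"pics/sd.png")
E
```

```text
clock: 4.8
position: [0.4474, 0.2863, 0.3183]
orientation: [0.998, -0.055, -0.0, 0.001]
force: [0.5, -1.1, -2.3]
finger_gap: 0.0252
clock: 5.0
position: [0.4488, 0.2841, 0.32]
orientation: [0.998, -0.058, 0.001, -0.0]
force: [0.2, 0.1, -1.6]
finger_gap: 0.0249
[-0.98    0.3926  0.5497  1.658  -0.2202  1.1516 -2.0616] [0.4488 0.2841 0.32  ] [ 0.2024  0.0855 -1.5742]
```

View pics/wrist_d.png

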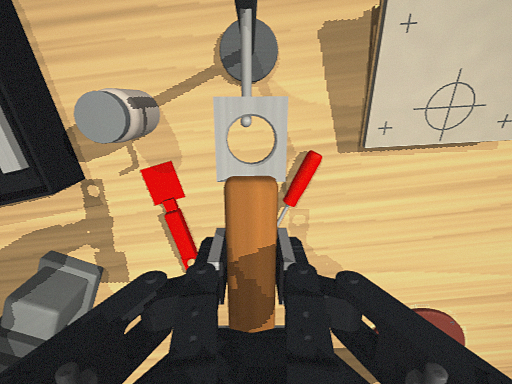

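View pics/ed.png

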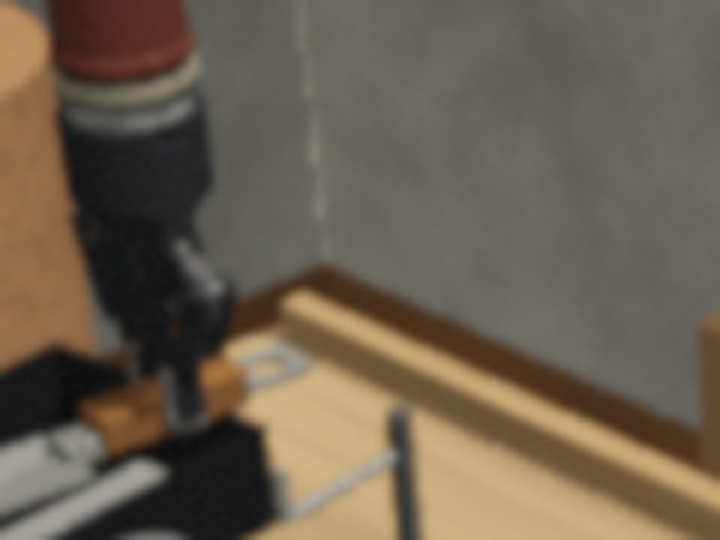

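View pics/sd.png

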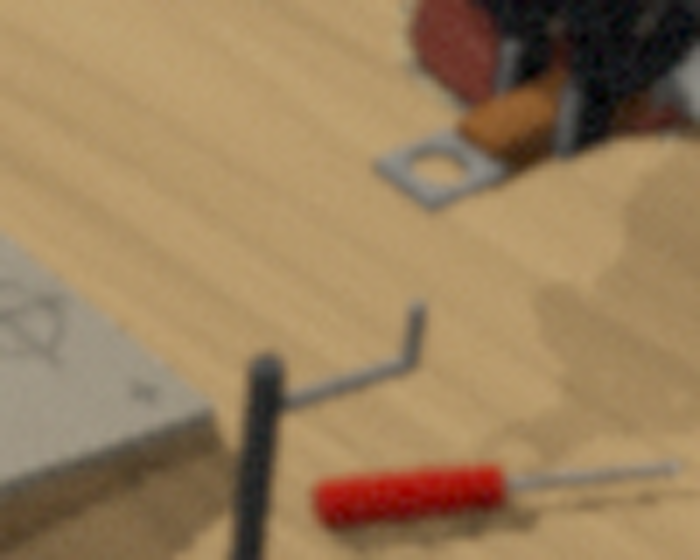

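```bash
python3 - <<'E'
from h import *
np.set_printoptions(precision=4,suppress=True)
w=load("wrist","d");P=w["P"]
def hz(u,v,z): o,q=ray(w,u,v);return o+q*(z-o[2])/q[2]
print("tip",hz(246.5,121,.254),P[121,246],P[122,247]); print("eye",hz(251,138.5,.320+.004))
st=robot.get_state();R0=R.from_quat(st["orientation"])
print("tip tool",R0.inv().apply(hz(246.5,121,.254)-st["position"]))
for v in(95,80,50,20): print(v,P[v,238:256:2][:,0],hz({95:247,80:247,50:246,20:245}[v],v,.224))
print("spot",hitp(w,449.5,106.5),P[106,449])
E
crop=1; python3 -c "
from h import *
w=load('wrist','d');crop(w,200,0,300,150,5,'pics/wd.png')"
```

```text
tip [0.5124 0.2803 0.254 ] [0.5125 0.2807 0.2547] [0.5117 0.2801 0.2544]
eye [0.5095 0.2776 0.324 ]
tip tool [ 0.0638 -0.0027  0.0665]
95 [0.534  0.5336 0.5301 0.5299 0.5297 0.5295 0.5294 0.5315 0.5311] [0.5297 0.2783 0.224 ]
80 [0.555  0.554  0.5407 0.5404 0.5402 0.54   0.54   0.552  0.5516] [0.5405 0.277  0.224 ]
50 [0.5938 0.5606 0.5604 0.56   0.5596 0.5597 0.5599 0.5859 0.5913] [0.5612 0.2752 0.224 ]
20 [0.588  0.5784 0.5779 0.5776 0.5776 0.5774 0.5778 0.5854 0.587 ] [0.5807 0.2736 0.224 ]
spot [0.4839 0.0022 0.0466] [0.4848 0.0038 0.0478]
```

View pics/wd.png

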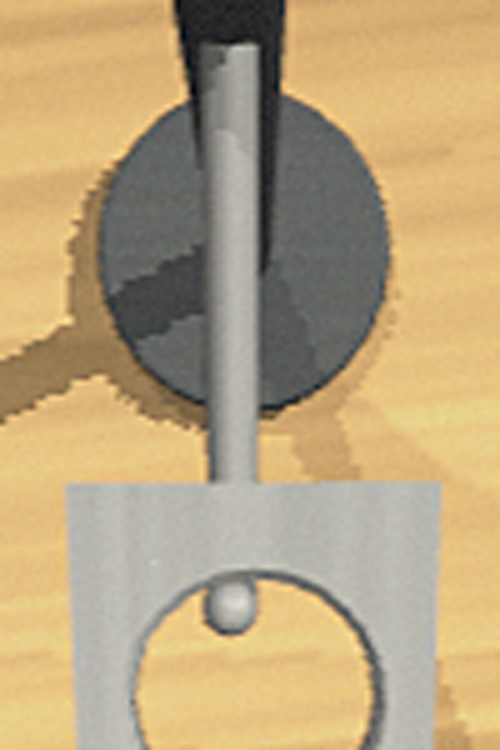

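```bash
python3 -m handwheel '[[0.05,-0.2,2,0,0,0],[0.1,-0.27,4,0,0,0],[0.1,-0.27,5.3,0,0,0],[0.1,-0.27,5.8,0,0,0],[0.1,-0.27,5.8,0,0,0],[0.1,-0.27,5.8,0,0,0]]'
python3 - <<'E'
from h import *
np.set_printoptions(precision=4,suppress=True)
st=robot.get_state();print(st["position"],st["force"])
w=cap("wrist","e");e=cap("side","e")
crop(w,200,60,300,180,5,"pics/we.png")
crop(e,150,100,230,180,6,"pics/ee.png")
E
```

```text
clock: 5.75
position: [0.4502, 0.2886, 0.263]
orientation: [0.998, -0.057, 0.002, -0.001]
force: [-0.4, 0.4, -2.0]
finger_gap: 0.0246
[0.4502 0.2886 0.263 ] [-0.3502  0.3542 -2.0009]
```

View pics/we.png

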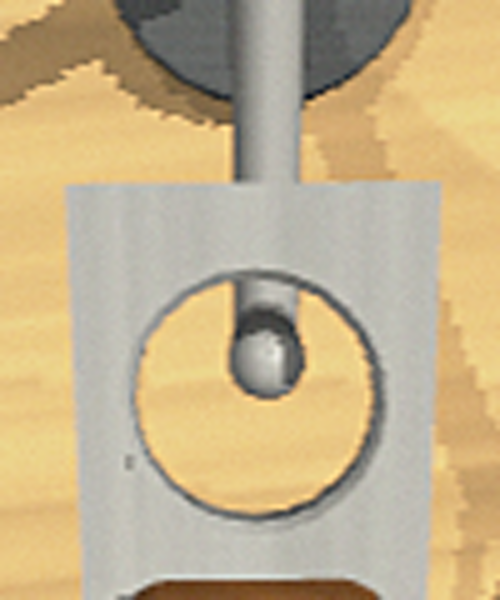

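View pics/ee.png

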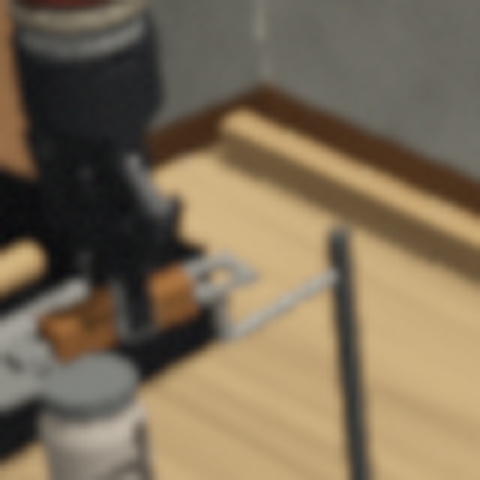

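```bash
python3 - <<'E'
from h import *
np.set_printoptions(precision=4,suppress=True)
w=load("wrist","e");P=w["P"]
st=robot.get_state();R0=R.from_quat(st["orientation"])
def hz(u,v,z): o,q=ray(w,u,v);return o+q*(z-o[2])/q[2]
for p in [(253,132,.254),(251.5,139,.267)]: print(R0.inv().apply(hz(*p)-st["position"]),hz(*p))
print(st["position"],P[132,253],R0.as_matrix()[:,2])
s=load("scene","d");e=load("side","e")
print("jar top", s["P"][283,365], w["P"][0,0])
E
```

```text
[0.0625 0.0006 0.0094] [0.5122 0.2811 0.254 ]
[ 0.0609 -0.0002 -0.0036] [0.5106 0.282  0.267 ]
[0.4502 0.2887 0.2632] [0.5123 0.2811 0.2548] [ 0.0036  0.0027 -1.    ]
jar top [0.5327 0.4473 0.118 ] [ 0.6777  0.5735 -0.0005]
```

```bash
python3 -m handwheel '[[0.1,0,0.8,0,0,0],[0.1,0,1.6,0,0,0],[0.1,0,2.4,0,0,0],[0.1,0,3.0,0,0,0],[0.1,0,3.4,0,0,0],[0.1,0,3.4,0,0,0],[0.1,0,3.4,0,0,0]]'
python3 - <<'E'
from h import *
st=robot.get_state();print(st["position"],st["force"])
w=cap("wrist","f");e=cap("side","f")
crop(w,200,60,300,180,5,"pics/wf.png")
crop(e,150,100,230,180,6,"pics/ef.png")
E
```

```text
clock: 6.55
position: [0.4504, 0.2888, 0.2283]
orientation: [0.998, -0.056, 0.001, -0.001]
force: [-0.8, 0.4, -0.4]
finger_gap: 0.0248
[0.45044934 0.28876169 0.22833024] [-0.77156664  0.43487986 -0.43790211]
```

View pics/wf.png

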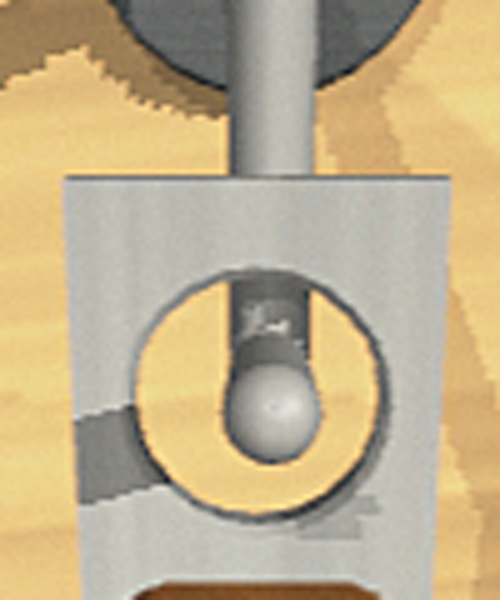

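View pics/ef.png

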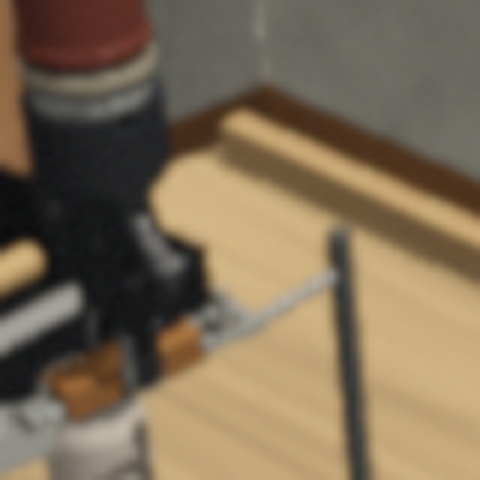

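The tip, now at crop (272,412), is inside the eye, and the tab is just above the wire. I'll let go.

```bash
python3 -m handwheel '[[0,0,0,0,0,0],[0,0,0,0,0,0],[0,0,0,0,0,0],[0,0,0,0,0,0],[0,0,0,0,0,0],[0,0,0,0,0,0],[0,0,0,0,0,0],[0,0,0,0,0,0]]' 0.9
python3 - <<'E'
from h import *
w=cap("wrist","g");e=cap("side","g")
crop(e,130,80,250,200,5,"pics/eg.png")
E
```

```text
clock: 7.45
position: [0.4506, 0.2885, 0.2283]
orientation: [0.998, -0.057, 0.001, -0.001]
force: [-0.2, -0.0, 0.5]
finger_gap: 0.0768
```

View pics/wrist_g.png

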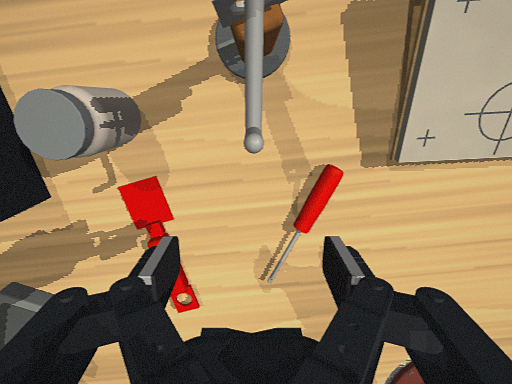

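View pics/eg.png

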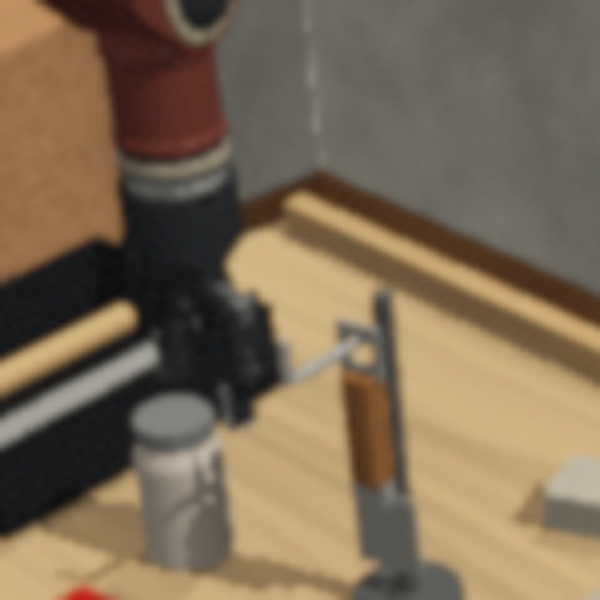

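```bash
python3 - <<'E'
from h import *
np.set_printoptions(precision=4,suppress=True)
s=cap("scene","g");e=load("side","g")
for nm,d in(("s",s),("e",e)):
    P=d["P"];cam=d["W"][:3,3]
    k=(abs(P[...,0]-.605)<.045)&(abs(P[...,1]+.308)<.045)
    for lo,hi in((.085,.11),(.11,.145)):
        g=P[k&(P[...,2]>lo)&(P[...,2]<hi)];m=np.median(g,0);dv=m[:2]-cam[:2];dv/=np.linalg.norm(dv);print(nm,len(g),m[:2]+dv*.0115)
    g=P[k&(P[...,2]>.15)];print("top",len(g),np.median(g,0))
    vs,us=np.nonzero(k&(P[...,2]>.05)); print(us.min(),us.max(),vs.min(),vs.max())
crop(s,170,150,220,210,10,"pics/ps.png");crop(e,320,215,380,285,8,"pics/pe.png")
E
```

```text
s 37 [ 0.6066 -0.31  ]
s 54 [ 0.6078 -0.3094]
top 24 [ 0.6084 -0.3067  0.1536]
182 206 165 195
e 61 [ 0.6053 -0.314 ]
e 93 [ 0.6055 -0.3143]
top 43 [ 0.6027 -0.3148  0.1547]
326 360 230 272
```

View pics/ps.png

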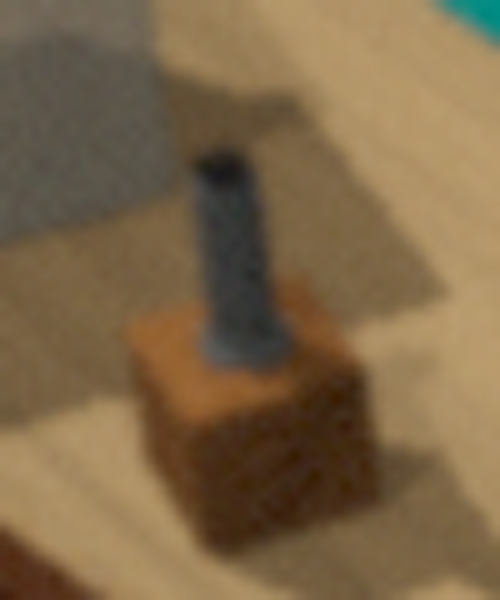

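View pics/pe.png

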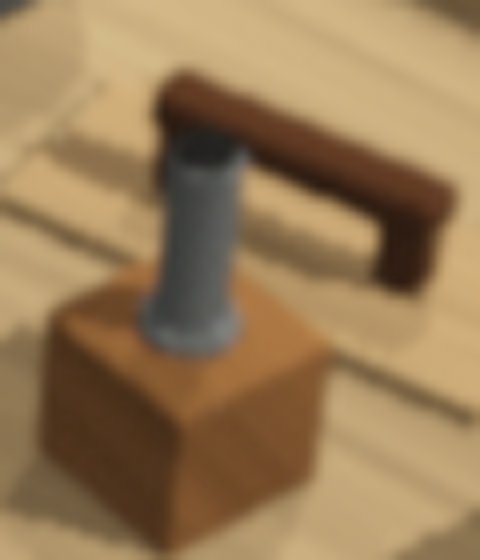

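```bash
python3 -m handwheel '[[-1,0,-3,0,0,0],[-2,0,-7,0,0,0],[-2,0,-11,0,0,0],[-2,0,-14,0,0,0],[-2,0,-14,0,0,0]]'
python3 - <<'E'
from h import *
np.set_printoptions(precision=4,suppress=True)
e=load("side","g")
for u,v in[(455,250),(392,291),(440,325),(505,288)]: print(e["P"][v,u])
e=cap("side","h");crop(e,150,100,250,220,5,"pics/eh.png")
Rt=rot([1,-.0,0],[0,0,-1])
print(robot.get_state()["position"],delta(Rt,[.606,-.312,.27]),delta(Rt,[.50,-.0,.37]),delta(Rt,[.606,-.312,.34]))
E
```

```text
clock: 8.1
position: [0.4327, 0.2911, 0.373]
orientation: [0.998, -0.057, 0.005, -0.004]
force: [0.4, 0.3, 0.7]
finger_gap: 0.0766
[ 0.748  -0.5725  0.1519]
[ 0.5191 -0.5203  0.1297]
[ 0.4845 -0.6646  0.1473]
[ 0.6957 -0.7271  0.1534]
[0.4314 0.2907 0.3703] [24.1  57.97  9.85 -0.28 -0.32 -6.48] [10.1  28.11 -0.06 -0.28 -0.32 -6.48] [24.13 57.94  2.85 -0.28 -0.32 -6.48]
```

View pics/eh.png

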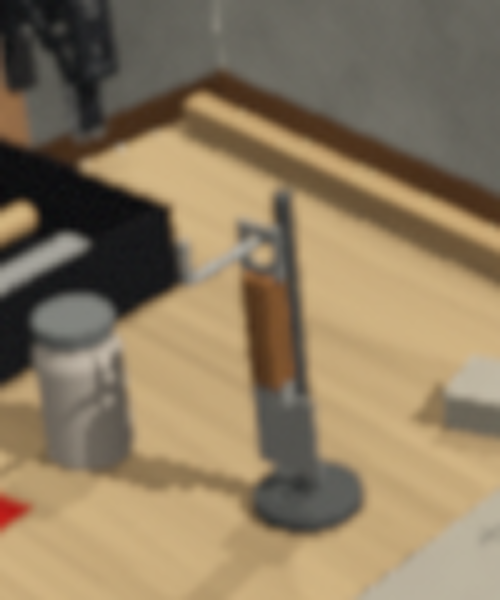

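The knife hangs blade down (side, about 205,165) just off the post and untouched. Next is the probe.

```bash
python3 -m handwheel '[[2,4.5,0,0,0,-1],[4,9,0,0,0,-2],[6,13.5,0,0,0,-3],[8,18,0,0,0,-4],[10,22.5,0,0,0,-5],[12,27,0.5,0,0,-6],[14,31.5,1,0,0,-6.5],[16,36,1.5,0,0,-6.5],[18,40.5,2,0,0,-6.5],[20,45,3,0,0,-6.5],[22,50,5,0,0,-6.5],[23.5,54.5,6,0,0,-6.5]]'
python3 -m handwheel '[[0.6,3,1.5,0,0,0],[0.6,3.4,3,0,0,0],[0.6,3.4,3.5,0,0,0],[0.6,3.4,3.5,0,0,0],[0.6,3.4,3.5,0,0,0]]'
python3 - <<'E'
from h import *
np.set_printoptions(precision=4,suppress=True)
st=robot.get_state();print(st["joints"],st["position"])
w=cap("wrist","i")
E
```

```text
clock: 9.35
position: [0.6013, -0.2722, 0.3056]
orientation: [1.0, 0.001, -0.001, -0.002]
force: [-0.4, 1.5, 0.7]
finger_gap: 0.0767
clock: 9.85
position: [0.6083, -0.3033, 0.2745]
orientation: [1.0, 0.002, 0.001, -0.001]
force: [-0.0, -0.0, 0.0]
finger_gap: 0.0771
[ 0.1379  0.6955  0.5849  1.2898 -0.3842  1.2653 -0.8385] [ 0.6083 -0.3033  0.2745]
```

View pics/wrist_i.png

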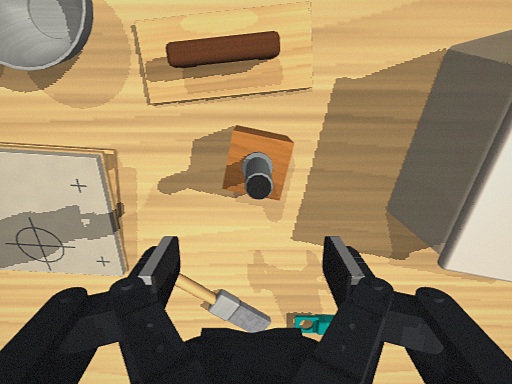

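```bash
python3 - <<'E'
from h import *
np.set_printoptions(precision=4,suppress=True)
w=load("wrist","i");P=w["P"]
def hz(u,v,z): o,q=ray(w,u,v);return o+q*(z-o[2])/q[2]
print(P[186,259],hz(259,186,.156),"flange",hz(258,163,.076),"spot",hitp(w,40,244.5),P[244,40])
q=P[180:193,253:266].reshape(-1,3);print(np.median(q,0))
p=hz(259,186,.156)
Rt=rot([1,0,0],[0,0,-1])
print(delta(Rt,[.607,-.311,.136]))
E
```

```text
[ 0.6087 -0.31    0.1562] [ 0.6086 -0.31    0.156 ] flange [ 0.6128 -0.3108  0.076 ] spot [0.4848 0.0023 0.0469] [0.4858 0.0018 0.0472]
[ 0.6088 -0.31    0.1569]
[-0.19  0.76 13.91 -0.11 -0.21  0.19]
```

```bash
python3 -m handwheel '[[0,0.7,3,0,0,0],[0,0.7,6,0,0,0],[0,0.7,9,0,0,0],[0,0.7,11.5,0,0,0],[0,0.7,13,0,0,0],[0,0.7,13.9,0,0,0],[0,0.7,13.9,0,0,0],[0,0.7,13.9,0,0,0]]'
python3 - <<'E'
from h import *
w=cap("wrist","j");print(robot.get_state()["position"])
E
```

```text
clock: 10.7
position: [0.6085, -0.3128, 0.1365]
orientation: [1.0, 0.0, 0.002, -0.0]
force: [0.3, -0.3, 0.1]
finger_gap: 0.0768
[ 0.60854553 -0.31297569  0.13677582]
```

View pics/wrist_j.png

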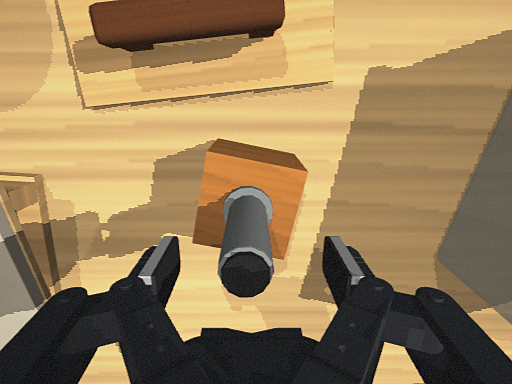

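```bash
python3 - <<'E'
from h import *
np.set_printoptions(precision=4,suppress=True)
w=load("wrist","j");P=w["P"];st=robot.get_state();R0=R.from_quat(st["orientation"])
def hz(u,v,z): o,q=ray(w,u,v);return o+q*(z-o[2])/q[2]
p=hz(246,273,.156);print(p,R0.inv().apply(p-st["position"]),P[273,246])
E
```

```text
[ 0.6089 -0.3099  0.156 ] [ 0.0004 -0.0031 -0.0192] [ 0.6093 -0.3099  0.1566]
```

Shift 3 mm along −y of the tool, then close.

```bash
python3 -m handwheel '[[0,-0.3,0,0,0,0],[0,-0.3,0,0,0,0]]'; python3 -m handwheel '[[0,0,0,0,0,0],[0,0,0,0,0,0],[0,0,0,0,0,0],[0,0,0,0,0,0],[0,0,0,0,0,0],[0,0,0,0,0,0]]' 0 60
python3 - <<'E'
from h import *
np.set_printoptions(precision=4,suppress=True)
st=robot.get_state();print(st["position"],st["joints"],st["force"])
E
python3 -m handwheel '[[0,0,-1,0,0,0],[0,0,-3,0,0,0],[0,0,-5,0,0,0],[0,0,-7.5,0,0,0],[0,0,-10,0,0,0],[0,0,-12,0,0,0],[0,0,-12,0,0,0]]'
```

```text
clock: 10.95
position: [0.6083, -0.309, 0.136]
orientation: [1.0, 0.001, 0.002, -0.001]
force: [0.5, 0.6, -0.2]
finger_gap: 0.077
clock: 11.55
position: [0.6078, -0.3098, 0.1353]
orientation: [1.0, 0.0, 0.001, -0.0]
force: [-0.1, -1.1, 1.0]
finger_gap: 0.0264
[ 0.6078 -0.3098  0.1353] [ 0.164   0.8218  0.528   1.4507 -0.4589  0.9914 -0.765 ] [-0.0779 -1.0879  1.0381]
clock: 12.25
position: [0.6086, -0.3106, 0.2589]
orientation: [1.0, 0.0, 0.004, 0.001]
force: [0.8, -0.4, -1.6]
finger_gap: 0.0265
```

```bash
python3 - <<'E'
from h import *
np.set_printoptions(precision=4,suppress=True)
sp=np.array([.4843,.0023,.0467]);Rt=rot([1,-.062,.21],-n);np.save("Rp.npy",Rt)
print(delta(Rt,sp+n*(.1253+.04)))
e=cap("side","k");crop(e,290,120,400,280,4,"pics/ek.png")
E
```

```text
[-15.89 -31.52   4.87  -0.29  11.6    3.58]
```

View pics/ek.png

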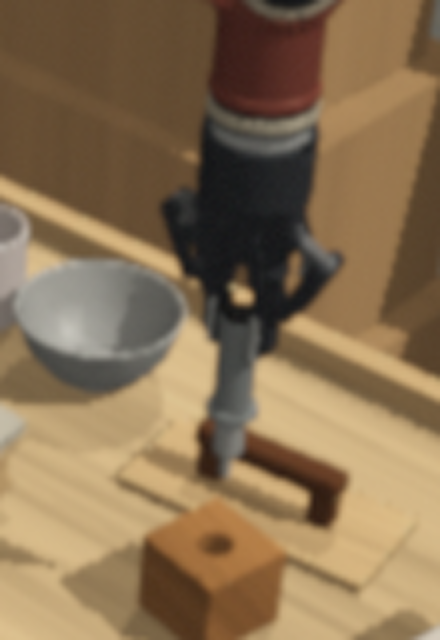

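```bash
python3 -m handwheel '[[-2,-4,0,0,1,0.5],[-4,-8,0,0,3,1],[-6,-12,0,0,5,1.5],[-8,-16,0.5,0,7,2],[-10,-20,1,0,9,2.5],[-12,-24,2,0,10,3],[-14,-28,3,0,11,3.5],[-15.4,-30.5,4,0,11.6,3.6],[-15.9,-31.5,4.9,-0.3,11.6,3.6],[-15.9,-31.5,4.9,-0.3,11.6,3.6],[-15.9,-31.5,4.9,-0.3,11.6,3.6],[-15.9,-31.5,4.9,-0.3,11.6,3.6]]'
python3 - <<'E'
from h import *
np.set_printoptions(precision=4,suppress=True)
st=robot.get_state();print(st["joints"],st["position"],R.from_quat(st["orientation"]).as_matrix()[:,2],n)
sp=np.array([.4843,.0023,.0467]);print(delta(np.load("Rp.npy"),sp+n*.1253))
w=cap("wrist","l");e=cap("side","l");s=cap("scene","l")
crop(e,190,120,300,270,4,"pics/el.png");crop(s,200,140,320,260,5,"pics/sl.png")
E
```

```text
clock: 13.5
position: [0.4492, 0.0042, 0.2065]
orientation: [0.994, -0.032, 0.103, 0.002]
force: [-0.5, -0.4, -1.6]
finger_gap: 0.0265
[-0.5565  0.3282  0.6316  2.188  -0.39    0.5087 -1.2812] [0.4492 0.0042 0.2065] [ 0.2037 -0.0112 -0.979 ] [-0.2085  0.013   0.9779]
[ 0.12 -0.02  3.84 -0.09  0.28 -0.17]
```

View pics/wrist_l.png

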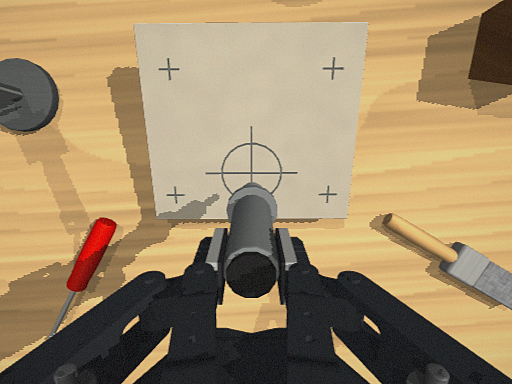

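View pics/el.png

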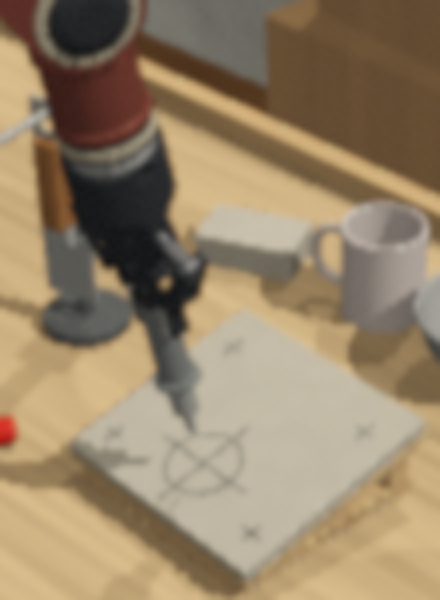

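View pics/sl.png

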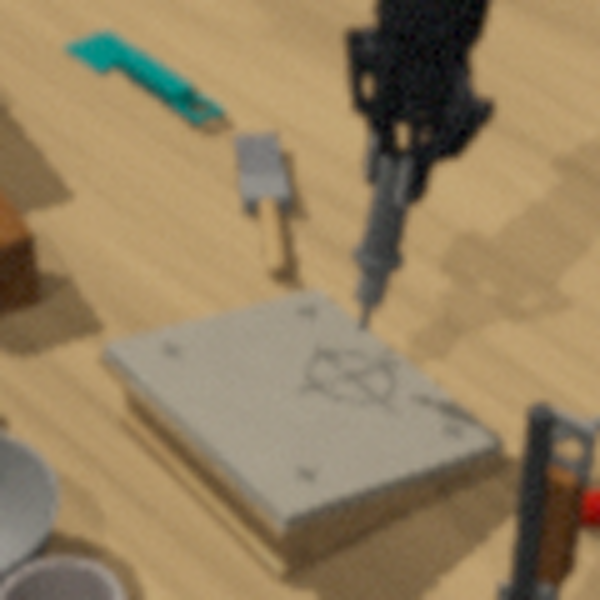

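```bash
python3 - <<'E'
from h import *
np.set_printoptions(precision=4,suppress=True)
w=load("wrist","l");e=load("side","l");s=load("scene","l");o=.4
T,rt=tri([(e,237.75-o,227.5-o),(s,272.6-o,205.6-o)]);S,rs=tri([(e,240.75-o,235.75-o),(s,270.4-o,215.6-o)])
print("tip",T,rt,"spot",S,rs,"vec",S-T)
st=robot.get_state();R0=R.from_quat(st["orientation"]).as_matrix()
print("vec in tool",R0.T@(S-T),"predicted tip",st["position"]+R0[:,2]*.1253)
m=np.zeros(w["z"].shape,np.uint8);cv2.fillPoly(m,[np.array([[142,32],[358,32],[350,140],[155,140]])],1)
P=w["P"][m>0]
for i in range(4):
    c=P.mean(0);nn=np.linalg.svd(P-c,full_matrices=False)[2][2];nn*=np.sign(nn[2]);r=(P-c)@nn;P=P[abs(r)<2.5*r.std()]
print(c,nn,"off",(c-C)@n,"angle",np.arccos(nn@n),"angle to tool",np.arccos(-nn@R0[:,2]))
sw=hitp(w,251.5,173);print("spot wrist",sw,"in tool",R0.T@(sw-st["position"]))
# probe axis in wrist: top centre and flange centre, tip
t=hitp(w,256,184);print(w["P"][184,256],w["P"][273,250],w["P"][188,256])
# knife handle hanging check
crop(w,200,130,310,300,4,"pics/wl.png")
E
```

```text
tip [0.4713 0.0013 0.0828] [np.float64(0.00040378624282991395), np.float64(0.00040378624282988885)] spot [0.4824 0.0022 0.0418] [np.float64(0.0009024210195472654), np.float64(0.0009024210195473555)] vec [ 0.0111  0.0009 -0.0409]
vec in tool [ 0.0024 -0.0015  0.0423] predicted tip [0.4746 0.003  0.0839]Traceback (most recent call last):
  File "<stdin>", line 11, in <module>
    u, s, vh = gufunc(a, signature=signature)
               ~~~~~~^^^^^^^^^^^^^^^^^^^^^^^^
    raise LinAlgError("SVD did not converge")
numpy.linalg.LinAlgError: SVD did not converge
```

```bash
python3 - <<'E'
from h import *
np.set_printoptions(precision=4,suppress=True)
w=load("wrist","l")
st=robot.get_state();R0=R.from_quat(st["orientation"]).as_matrix()
m=np.zeros(w["z"].shape,np.uint8);cv2.fillPoly(m,[np.array([[142,32],[358,32],[350,140],[155,140]])],1)
P=w["P"][m>0];P=P[~np.isnan(P[:,0])]
for i in range(4):
    c=P.mean(0);nn=np.linalg.svd(P-c,full_matrices=False)[2][2];nn*=np.sign(nn[2]);r=(P-c)@nn;P=P[abs(r)<2.5*r.std()]
print(c,nn,"off",(c-C)@n,"angle",np.arccos(nn@n),"angle to tool",np.arccos(-nn@R0[:,2]))
sw=hitp(w,251.5,173);print("spot wrist",sw,"in tool",R0.T@(sw-st["position"]))
# expected tip pixel if probe is along tool z, and flange
for z in(-.02,.0593,.0653,.1003,.1253): print(z,proj(w,st["position"]+R0[:,2]*z))
crop(w,200,130,310,300,4,"pics/wl.png")
E
```

```text
[ 0.5703 -0.0031  0.0651] [-0.2084  0.0132  0.9779] off -2.8659798145406996e-05 angle 0.00021921690880780817 angle to tool 0.005447391520779772
spot wrist [0.4833 0.0022 0.0465] in tool [0.001  0.0004 0.1637]
-0.02 [[251.9007 275.2476]]
0.0593 [[251.4384 210.4177]]
0.0653 [[251.4168 207.3883]]
0.1003 [[251.3109 192.5245]]
0.1253 [[251.2512 184.158 ]]
```

View pics/wl.png

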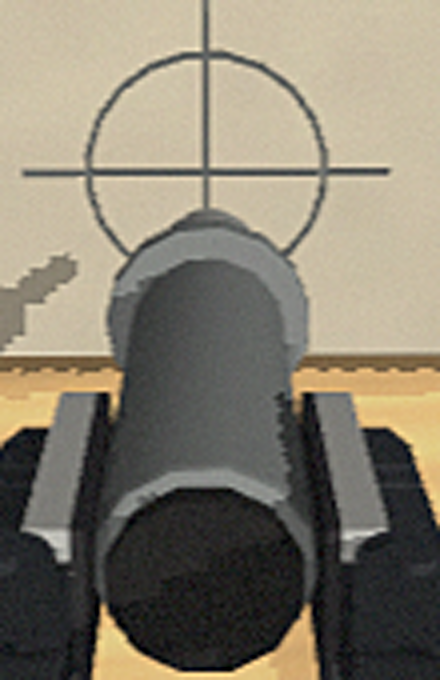

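```bash
python3 -m handwheel '[[0.12,0,1,0,0.3,0],[0.12,0,2,0,0.3,0],[0.12,0,2.8,0,0.3,0],[0.12,0,3.2,0,0.3,0],[0.12,0,3.2,0,0.3,0],[0.12,0,3.2,0,0.3,0]]'
python3 - <<'E'
from h import *
np.set_printoptions(precision=4,suppress=True)
st=robot.get_state();R0=R.from_quat(st["orientation"]).as_matrix();print(st["position"],st["force"],R0.T@st["force"])
sp=np.array([.4837,.0022,.0466]);print(delta(np.load("Rp.npy"),sp+n*.1253))
w=cap("wrist","m");e=cap("side","m");s=cap("scene","m")
crop(e,210,190,270,260,8,"pics/em.png");crop(s,240,180,300,240,9,"pics/sm.png")
E
```

```text
clock: 14.25
position: [0.4562, 0.0049, 0.1751]
orientation: [0.994, -0.031, 0.105, 0.002]
force: [-1.0, 0.0, -1.2]
finger_gap: 0.0267
[0.4562 0.0049 0.1751] [-1.0447  0.0416 -1.2102] [-1.2742  0.0273  0.9662]
[ 0.02  0.1   0.62 -0.14  0.05 -0.09]
```

View pics/em.png

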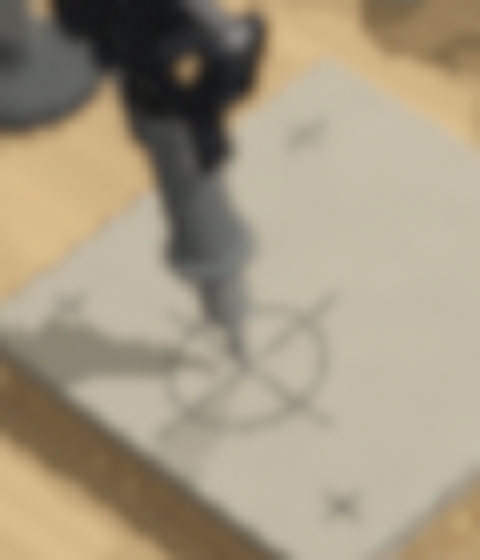

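View pics/sm.png

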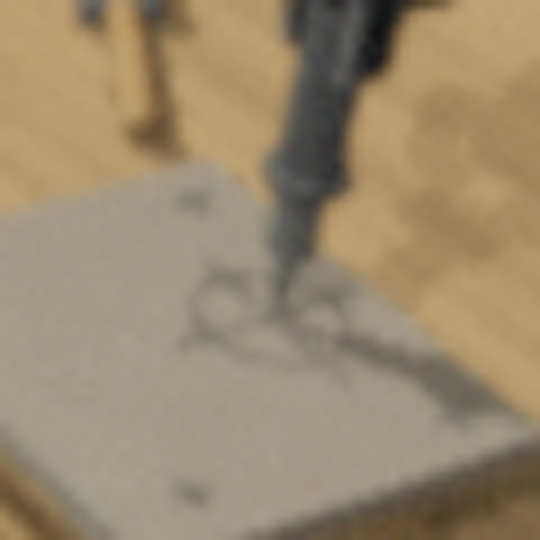

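```bash
python3 -m handwheel '[[0,0.05,0.3,0,0,0],[0,0.05,0.5,0,0,0],[0,0.05,0.6,0,0,0],[0,0.05,0.6,0,0,0],[0,0.05,0.6,0,0,0]]'
cat > f.py <<'E'
from h import *
np.set_printoptions(precision=4,suppress=True)
F=[]
st=robot.get_state();R0=R.from_quat(st["orientation"]).as_matrix();print(st["position"],R0.T@st["force"],delta(np.load("Rp.npy"),np.array([.4837,.0022,.0466])+n*.1253),"ang",np.arccos(R0[:,2]@-n),np.abs(st["joint_velocities"]).max())
E
python3 f.py
python3 -m handwheel '[[0,0,0.1,0,0,0],[0,0,0.2,0,0,0],[0,0,0.2,0,0,0],[0,0,0.2,0,0,0]]';python3 f.py
```

```text
clock: 14.9
position: [0.4573, 0.0045, 0.1692]
orientation: [0.994, -0.031, 0.105, 0.002]
force: [-0.3, 0.5, -1.9]
finger_gap: 0.0265
[0.4573 0.0045 0.1692] [-0.7278 -0.4782  1.7766] [ 0.03  0.07  0.01 -0.15  0.06 -0.07] ang 0.0027811223029081526 0.003523242516136627
clock: 15.3
position: [0.4578, 0.0045, 0.1674]
orientation: [0.994, -0.031, 0.105, 0.002]
force: [-0.3, 0.7, 0.4]
finger_gap: 0.0267
[0.4578 0.0045 0.1674] [-0.2138 -0.7206 -0.4254] [ 0.01  0.07 -0.17 -0.16  0.04 -0.07] ang 0.002777943834496975 0.001460907661544605
```

```bash
python3 -m handwheel '[[0,0,0.1,0,0,0],[0,0,0.2,0,0,0],[0,0,0.3,0,0,0],[0,0,0.3,0,0,0],[0,0,0.3,0,0,0],[0,0,0.3,0,0,0]]';python3 f.py
python3 - <<'E'
from h import *
w=cap("wrist","o");e=cap("side","o");s=cap("scene","o")
crop(e,150,120,270,260,4,"pics/eo.png");crop(s,240,180,350,300,6,"pics/so.png")
E
python3 f.py
```

```text
clock: 15.9
position: [0.4584, 0.0045, 0.1644]
orientation: [0.994, -0.031, 0.105, 0.002]
force: [-0.7, -0.5, 0.8]
finger_gap: 0.0264
[0.4584 0.0045 0.1644] [-0.4741  0.5819 -0.9688] [ 0.02  0.07 -0.48 -0.15  0.04 -0.07] ang 0.002740438172930242 0.0012883468861292872
[0.4584 0.0044 0.1645] [-0.145  -0.6781 -1.2619] [ 0.02  0.07 -0.48 -0.15  0.04 -0.07] ang 0.0027122154194002333 0.0028288960041963243
```

View pics/eo.png

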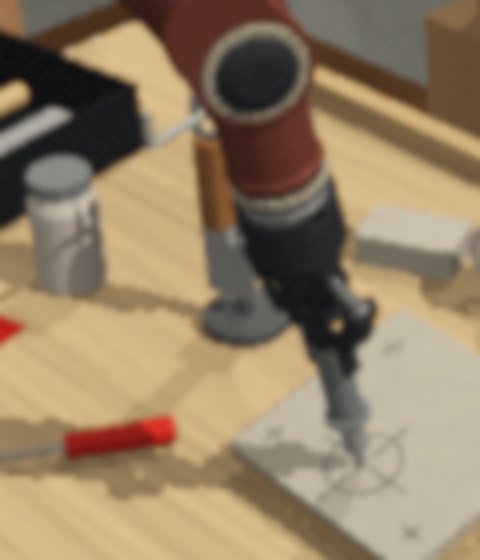

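View pics/so.png

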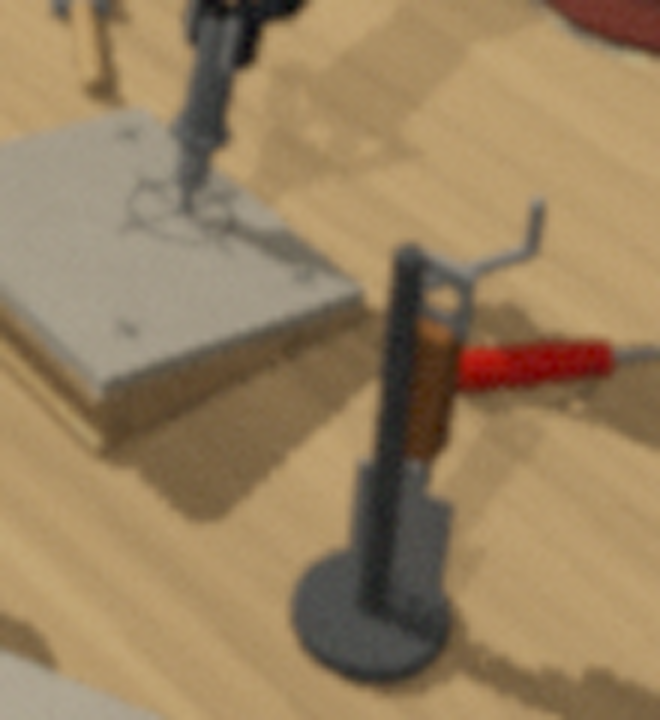

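View pics/wrist_o.png

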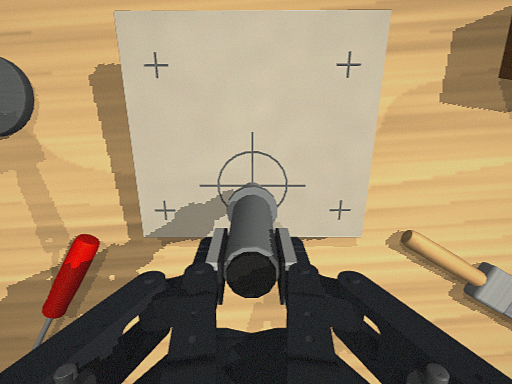

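```bash
python3 - <<'E'
from h import *
np.set_printoptions(precision=4,suppress=True)
w=load("wrist","o");e=load("side","o");s=load("scene","o")
st=robot.get_state();R0=R.from_quat(st["orientation"]).as_matrix()
sw=hitp(w,252.3,185.3);tip=st["position"]+R0[:,2]*.1207
print("spot",sw,"in tool",R0.T@(sw-st["position"]),"tip",tip,proj(w,tip))
# hough-free: reproject ring on side using spot guess for visual offset
x=np.array([0,0,1.])-n*n[2];x/=np.linalg.norm(x);y=np.cross(n,x)
for nm,d,b in(("side",e,(215,215,265,255)),("scene",s,(250,195,290,235))):
    k=14;x0,y0,x1,y1=b;crop(d,*b,k,f"pics/{nm}_z.png")
E
```

```text
spot [0.4836 0.0024 0.0466] in tool [0.0002 0.0008 0.1205] tip [0.4835 0.0032 0.0464] [[251.4876 185.4127]]
```

View pics/side_z.png

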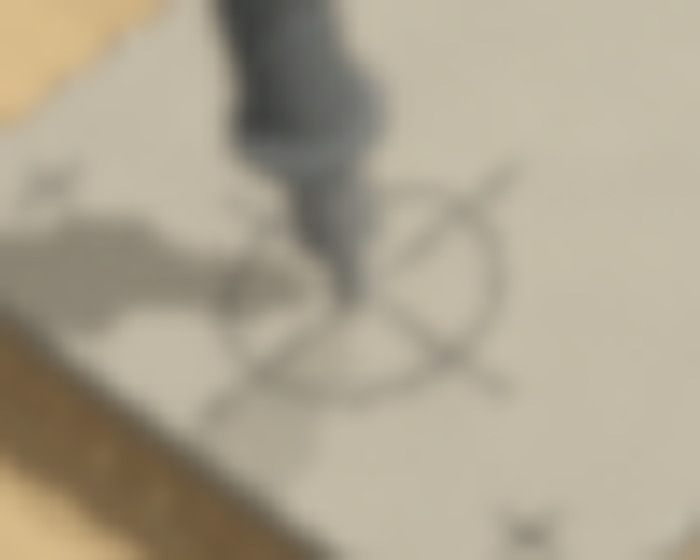

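View pics/scene_z.png

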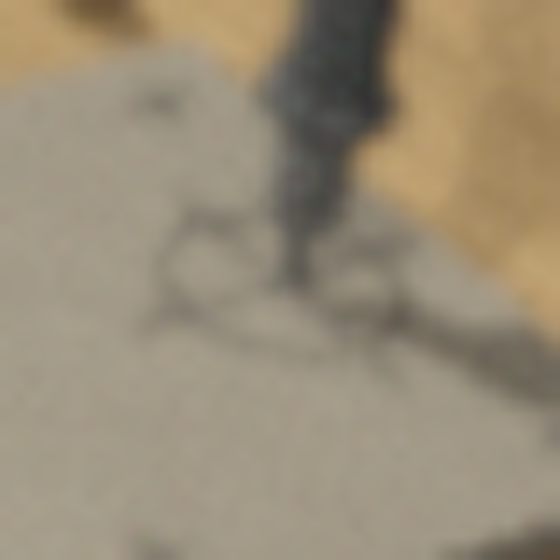

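```bash
python3 - <<'E'
from h import *
np.set_printoptions(precision=4,suppress=True)
e=load("side","o");s=load("scene","o");R0=R.from_quat(robot.get_state()["orientation"]).as_matrix();o=.46
tip=robot.get_state()["position"]+R0[:,2]*.1205
for nm,d,x0,y0,t,c in(("side",e,215,215,(348,300),(362,292)),("scene",s,250,195,(296,283),(274,278))):
    a=hitp(d,x0+t[0]/14-o,y0+t[1]/14-o);b=hitp(d,x0+c[0]/14-o,y0+c[1]/14-o)
    print(nm,"tip",a,"spot",b,"diff tool",R0.T@(b-a), "pred tip crop px",(proj(d,tip)[0]+o-[x0,y0])*14,"pred spot",(proj(d,[.4836,.0024,.0466])[0]+o-[x0,y0])*14)
    # line ends of spot cross by model
    x=np.array([0,0,1.])-n*n[2];x/=np.linalg.norm(x);y=np.cross(n,x);sp=np.array([.4836,.0024,.0466])
    print("arms pred",((proj(d,[sp+.0495*x,sp-.0495*x,sp+.0495*y,sp-.0495*y])+o-[x0,y0])*14).round(0).tolist())
E
```

```text
side tip [ 0.4762 -0.0013  0.045 ] spot [ 0.4797 -0.0023  0.0458] diff tool [ 0.0037  0.0008 -0.    ] pred tip crop px [357.128  271.4171] pred spot [359.8795 272.7006]
arms pred [[516.0, 148.0], [200.0, 401.0], [223.0, 176.0], [502.0, 374.0]]
scene tip [0.4815 0.0062 0.0461] spot [0.4852 0.0017 0.0469] diff tool [ 0.0041  0.0042 -0.    ] pred tip crop px [282.6644 279.1305] pred spot [280.3109 277.7522]
arms pred [[133.0, 321.0], [422.0, 236.0], [401.0, 379.0], [166.0, 181.0]]
```

```bash
python3 - <<'E'
from h import *
np.set_printoptions(precision=2,suppress=True)
w=load("wrist","o")
st=robot.get_state();R0=R.from_quat(st["orientation"]).as_matrix();t=np.linspace(0,6.283,120)
im=cv2.cvtColor(w["im"],cv2.COLOR_RGB2BGR);k=5;x0,y0=190,150
im=cv2.resize(im[y0:y0+110+50,x0:x0+120],None,fx=k,fy=k,interpolation=cv2.INTER_CUBIC)
for r,z,col in((14,-.0207,(0,0,255)),(19,.0593,(0,255,0)),(19,.0653,(0,255,0)),(11,.1003,(255,0,0))):
    c=np.stack([r/1000*np.cos(t),r/1000*np.sin(t),0*t+z],1)@R0.T+st["position"]
    p=((proj(w,c)+.5-[x0,y0])*k).round().astype(int);cv2.polylines(im,[p],True,col,1)
cv2.imwrite("pics/ov.png",im[:600])
E
```

```text
(no output)
```

View pics/ov.png

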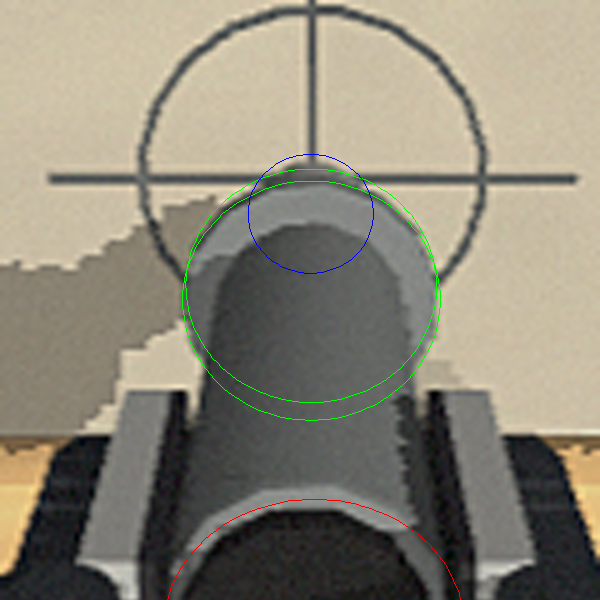

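The contour overlay shows the probe leaning about 0.02 rad in the grip, so its tip sits roughly 2 mm downhill. The side and scene views agree. I'll lift, correct the tilt and shift, and press again.

```bash
python3 -m handwheel '[[0,0,-0.4,0,0,0],[0,0,-0.9,0,0,0],[0.03,0.06,-0.9,-0.4,1.1,0],[0.03,0.06,-0.9,-0.4,1.1,0],[0.03,0.06,-0.5,-0.4,1.1,0],[0.03,0.06,-0.3,-0.4,1.1,0],[0.03,0.06,-0.1,-0.4,1.1,0],[0.03,0.06,0,-0.4,1.1,0],[0.03,0.06,0,-0.4,1.1,0],[0.03,0.06,0,-0.4,1.1,0],[0.03,0.06,0,-0.4,1.1,0],[0.03,0.06,0,-0.4,1.1,0]]'; python3 f.py
python3 - <<'E'
from h import *
w=cap("wrist","p");e=cap("side","p");s=cap("scene","p")
crop(e,215,215,265,255,14,"pics/side_y.png");crop(s,250,195,290,235,14,"pics/scene_y.png")
crop(e,170,130,230,220,6,"pics/kn.png")
E
python3 f.py
```

```text
clock: 17.25
position: [0.4587, 0.0039, 0.1645]
orientation: [0.993, -0.032, 0.114, 0.006]
force: [-0.3, -0.1, 0.6]
finger_gap: 0.0261
[0.4587 0.0039 0.1645] [-0.1472  0.1428 -0.6867] [-0.    0.02 -0.47  0.24 -1.06 -0.06] ang 0.018975988919126385 0.001845709107816735
[0.4586 0.0039 0.1645] [-0.5143  0.1638 -1.6673] [ 0.    0.02 -0.48  0.25 -1.06 -0.06] ang 0.018920567590847114 0.0020275589069089824
```

View pics/side_y.png

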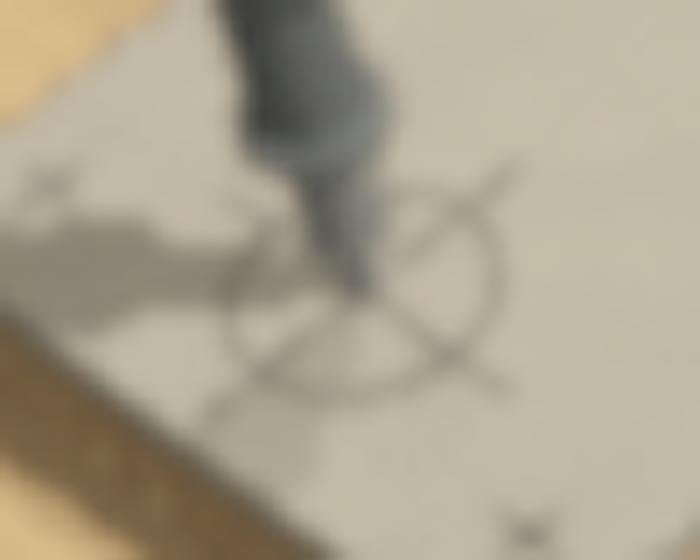

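View pics/scene_y.png

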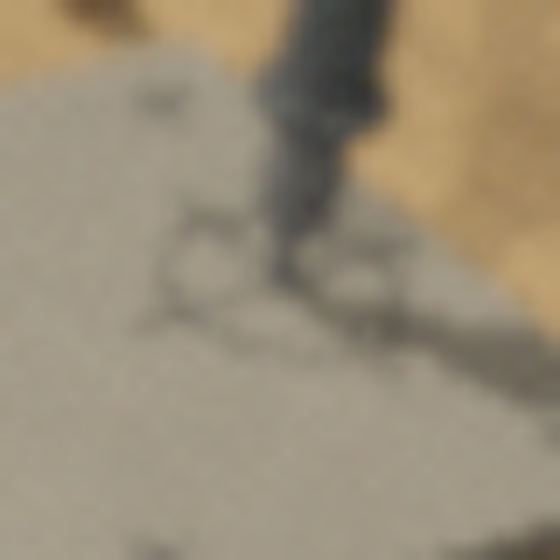

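View pics/kn.png

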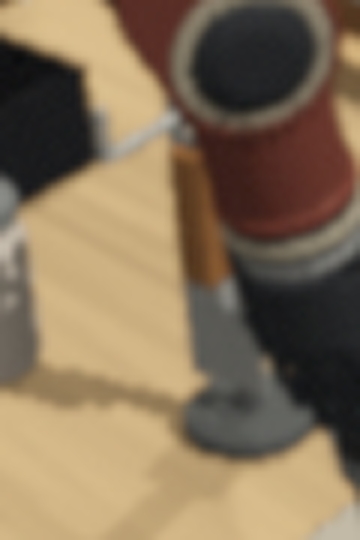

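```bash
for i in 1 2 3 4; do python3 -m handwheel '[[0,0,0,0,0,0],[0,0,0,0,0,0]]' | grep -E "force|position"; done; python3 f.py; python3 - <<'E'
from h import *
np.set_printoptions(precision=4,suppress=True)
e=load("side","h");s=cap("scene","q")
for d,nm in((e,"side h"),(s,"scene")):
    P=d["P"];hsv=cv2.cvtColor(d["im"],cv2.COLOR_RGB2HSV)
    k=(hsv[...,1]>110)&(abs(P[...,0]-.57)<.06)&(abs(P[...,1]-.275)<.05)&(P[...,2]>.1)&(P[...,2]<.215)
    for lo,hi in((.12,.15),(.15,.18),(.18,.21)):
        g=P[k&(P[...,2]>lo)&(P[...,2]<hi)];print(nm,len(g),np.median(g,0) if len(g) else "")
E
```

```text
position: [0.4586, 0.0039, 0.1645]
force: [-0.4, 0.3, -0.0]
position: [0.4586, 0.0039, 0.1644]
force: [-1.4, 0.2, 1.7]
position: [0.4586, 0.0039, 0.1644]
force: [-0.8, 1.1, 1.7]
position: [0.4586, 0.0039, 0.1644]
force: [-0.5, 0.0, 0.5]
[0.4586 0.0039 0.1644] [-0.3511  0.0138 -0.5973] [ 0.01  0.01 -0.48  0.25 -1.05 -0.07] ang 0.018829244531754424 0.0013892393157668597
side h 62 [0.5596 0.2604 0.1336]
side h 68 [0.5587 0.2598 0.1644]
side h 61 [0.5601 0.2609 0.1921]
scene 53 [0.5779 0.2842 0.1364]
scene 55 [0.5775 0.2847 0.1653]
scene 61 [0.5786 0.2827 0.1954]
```

```bash
python3 -c "
from station import robot
print(robot.finish_job())"
```

```text
the job is handed in; nothing more can be done
None
```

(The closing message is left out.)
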